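Lock the sample shuttle with its retaining pin

ROBOT

A 6-joint arm with a two-finger parallel gripper is mounted at the origin on a cart in front of the work surface, level with it; the furniture and walls round the work are solid. World frame = base frame: x ahead of the robot, y to its left, z up, the work surface at z = 0. Lengths are in m, angles in rad, forces in N, time in s.
With the tool pointing down it reaches from about 0.3 to 0.75 m from the base axis. Payload 8.5 kg.
Tool frame: the origin (TCP) lies on the centre line of the jaws, within the pads' length; the fingertips stand bot.tips_ahead ahead of it and the grasp point (between the pads) lies 5 mm behind it (bot.tips_ahead is the distance from the TCP to the fingertips, in m); y points along the fingers, x is the direction in which the jaws open and shut, and the axes are right-handed (so a half turn about y gives the same grasp; the last joint's range is limited). The gripper opens to 88 mm and grips with 3 to 60 N. Pads are 18 mm wide; open, the fingers measure 123 mm over their backs; the gripper's body (75 mm by 187 mm) begins 45 mm behind the grasp point.
Start: joints at [1, 0.381, 1.297, -0, 1.464, -0.215], TCP at [0.192, 0.516, 0.224] pointing down, gripper open.
Joint ranges: [-3.11, 3.11], [-0.89, 2.33], [0.22, 2.48], [-1.42, 4.56], [0.17, 2.85], [-2.88, 2.88]. Speed limits (rad/s): [2.39, 2.39, 3.14, 3.14, 3.14, 3.14].

INTERFACE

Orientations are given as a rotation vector (axis times angle).
In Python, from bench import monitor, imaging, bot, nets gives the robot as it stands. The module is installed in compiled form; this text tells all that it offers.
- The arm moves only by the tool send_rows, never from a script. Its arguments are lists of equal length, an entry for each row: "translation": the shift along the tool's x, y, z in m, a list of three; "roll": the turn about the tool's y in degrees; "grip": the closure in counts, from 0 (fully open) to 255 (shut). In form: {"translation": [[x, y, z], ...], "roll": [roll, ...], "grip": [grip, ...]}. A call has 1 to 5 rows; each row shifts and turns the commanded pose from where the row before left it, along the tool's axes as they then stand; what a row does not reach is not made up. A row lasts 1/12 s, in which the tool goes at most 41.7 mm and 7.16 degrees, less where a joint would pass 70% of its speed; a pose out of reach is approached as far as the arm can. A call with a gripper value outside its range is refused whole. The fingers move at their own pace and stop on an object; "newtons" is the grip in N (left out, the last holds). Time passes only in rows, so rows that do not move let the fingers close. It gives the time, the measured TCP pose, the force and the opening at its end, in the units of the state.
- monitor.read_state(): the state, without advancing time (a new reading comes with each control period).
- imaging.read_camera(name): name is "scene" or "side" or "wrist"; returns (picture, depth): 400x640x3 uint8, red, green, blue; 400x640 float32, m along the optical axis (not along the pixel's ray), 0 where there is no reading.
- imaging.camera_params(name): a dict with "intrinsics" (3x3 intrinsics, pixels), "rvec" (rotation vector, rad) and "tvec" (3), from world to camera coordinates, as OpenCV has them. Camera axes: x right, y down, z forward; pixel columns grow to the right and rows downward; lengths in m; the calibration is good to about 2 mm. A picture is of the moment at which its call begins: read the wrist's pose just before it. camera_params takes no time and is no camera call; for the wrist camera it gives the pose at the moment of the call.
- bot.job_done(): hands the job in, once; it reports no verdict.
Trained networks look in the newest picture that a camera, given by its name, has taken for a name from the list of things; names that differ only in an ending like _2 or _b are one class to them, and where a whole thing is asked for, a point or a joint stands for the part that bears it (a point fixed in the world has none). Each returns a list of dicts, best first, with "confidence" (0 to 1); they miss things now and then, are a little off and sometimes report something else, mostly with a low value. They report only what shows in the picture. A call takes as long as a camera call.
- nets.recognise(thing, camera): "bbox" ([left, top, width, height] in pixels, round what is visible of it).
- nets.cut_out(thing, camera): "pixels" (400x640 bool, what is visible of it) and "bbox" ([left, top, width, height] in pixels, round what is visible of it).
- nets.place_of(thing, camera): "location" ([column, row] in pixels: a listed point, or the origin of a listed thing).
The state is a dict: "time_s": time; "joint_pos": joint angles; "dq": joint speeds; "tau": joint torques, N m; "ee_pos": TCP position; "orientation": TCP orientation; "ft_force": force on the tool from outside, world axes, zero at the start; "wrist_torque": the same for the moment, N m; "width": finger opening in m.
Only numpy, scipy, OpenCV 4.12 (cv2) and the standard library are available. Lean on these libraries where they do the work, as an engineer would, in place of code of your own. Each camera call takes 0.05 s, during which the arm holds its last target. There are 200 camera calls.

TASK

Slide the sample shuttle's carrier along its rail to the clevis until it is fully home against its stop, then lock it there: of the three loose pins choose the one that fits the holes and is long enough to pass through both cheeks of the clevis and the carrier's tongue between them, and push it in, from whichever side is free, until its grip block sits against the cheek; then let go. Leave the bottle, the petri dish and the beaker standing where they are.

Things in the scene. Friction and masses are not known exactly. Their poses are not given: they have to be found in the camera images.
- shuttle: fixed shuttle: grey base plate 8 mm thick, x -55..55, y -35..335 mm, rail along y. Clevis at one end: two upright aluminium cheeks 12 mm thick, 20 mm apart, outer faces x = -22 and +22, y -20..20, top z = 64 mm, through both a 12.5 mm cross hole along x at z = 45 mm. Pin may enter from -x or +x. Origin: underside, below the middle of the cross hole
- clevis (a point): middle of the clevis's cross hole, between the cheeks, 45 mm above the worktop; axes as the shuttle (x along the hole)
- carrier (a joint): carrier's place on the rail, m: 0 = home at its stop, the 13 mm hole in its 14 mm thick steel tongue in line with the clevis holes; up to 0.14 away along shuttle +y. About 3 N friction; stays where left. White plate 84 x 142 mm, top z = 27 mm; a block of fixed sample vials (tops at 78 mm) on it between tongue and handle
- carrier_grip (a point): grip point of the carrier's black upright handle, 14 mm thick (shuttle x), 26 mm long (shuttle y), from z = 27 to 77 mm; the point is on its middle, 62 mm above the worktop, and 168 mm along y from the cross hole when the carrier is home. Axes as the shuttle
- long_pin: loose retaining pin lying level on the worktop: grey grip block 24 x 16 x 22 mm (along, across, high), a steel shaft 10 mm in diameter and 58 mm long (last 4 mm tapered) out of one end face, undersides level. Origin: underside, below the junction of block and shaft; x points along the shaft to its tip, z up. The shaft axis is 5 mm above the underside. It is the pin that fits.
- pin_middle (a point): point on the long pin's shaft axis, 22 mm from the grip block's end face; it lies in the middle of the clevis when the block sits against a cheek. Axes as long_pin
- short_pin: loose retaining pin lying level on the worktop: grey grip block 24 x 16 x 22 mm (along, across, high), a steel shaft 10 mm in diameter and only 28 mm long out of one end face, undersides level. Origin: underside, below the junction of block and shaft; x points along the shaft to its tip, z up. Too short for the job.
- thick_pin: loose retaining pin lying level on the worktop: grey grip block 24 x 20 x 22 mm (along, across, high), a steel shaft 16 mm in diameter and 58 mm long out of one end face, undersides level. Origin: underside, below the junction of block and shaft; x points along the shaft to its tip, z up. Too thick for the holes.
- bottle: clear reagent bottle with a red cap, 58 mm across and 135 mm high, standing beside the clevis on one side, in the way of a gripper there; origin: centre of its underside
- dish: clear petri dish, 60 mm across, 15 mm high, lying beside the clevis on the other side of it from the bottle; origin: centre of its underside
- glass: glass beaker, 52 mm across, 67 mm high, at the far right; origin: centre of its underside

How it is judged:
On the way, in this order (a step that is already met when the one before it is completed fails the run):
1. the carrier is slid home to its stop at the clevis (within 4 mm) (value of joint carrier below 0.004 m), for 0.2 s.
2. the long pin passes through both cheeks and the tongue, its grip block against the cheek (within 6 mm) (value of joint carrier below 0.004 m and distance between pin_middle and clevis below 0.006 m and angle between the x axis of long_pin and the x axis of shuttle, either way round below 0.12 rad), for 0.2 s.
At the end, for the whole second after the job is handed in: The carrier is home (joint under 4 mm) and at rest; the long pin is through both cheeks and the tongue with its middle point within 6 mm of the middle of the cross hole and its shaft within 0.12 rad of the hole's axis, released and at rest (under 0.03 m/s). It may enter from either side (all of step 2 and linear speed of long_pin below 0.03 m/s and velocity of joint carrier below 0.01 m/s); the robot touches nothing.
It fails at once if the reagent bottle is shoved by more than 25 mm or tipped over (distance of bottle from where it was at the start of the episode above 0.025 m or angle between bottle's own z axis and vertical above 0.35 rad).
It fails at once if the petri dish is shoved by more than 25 mm or tipped over (distance of dish from where it was at the start of the episode above 0.025 m or angle between dish's own z axis and vertical above 0.35 rad).
It fails at once if the beaker is shoved by more than 25 mm or tipped over (distance of glass from where it was at the start of the episode above 0.025 m or angle between glass's own z axis and vertical above 0.35 rad).
It also fails if it takes over 61 s, if anything falls off the work surface, if the arm or the gripper's body presses on something with over 40 N, if the wrist force passes 120 N, or if a joint passes its speed limit or range.

## Working session

There is one attempt and no reset: what is moved stays moved. The work goes in short steps, Python scripts to look and compute and a tool call to move; the robot and the scene stay as the last step left them, time stands still between calls to the robot, and variables do not carry over. Pictures are saved under pics/ and viewed, about 8 in all and at most 12, crops included, and the job is handed in when it is done.

Besides the shell and the picture viewer there is one more tool, called after "Call:" by a JSON object that holds its "api" and its "payload", one argument or row to a line. send_rows: Moves the arm, as the interface text tells. Its arguments: {"type":"object","properties":{"translation":{"type":"array"},"roll":{"type":"array"},"grip":{"type":"array"},"newtons":{"type":"number"}},"required":["translation","roll","grip"]}

```bash
mkdir -p pics
cat > h.py <<'E'
import numpy as np, cv2
from bench import monitor, imaging, bot, nets
R=lambda v: cv2.Rodrigues(np.array(v,float))[0]
def cam(n):
    p=imaging.camera_params(n); return np.array(p["intrinsics"]),R(p["rvec"]),np.array(p["tvec"],float).ravel()
def at_z(n,uv,z,c=None):
    K,r,t=c or cam(n); o=-r.T@t; d=r.T@np.linalg.inv(K)@np.array([uv[0],uv[1],1.]); return o+d*(z-o[2])/d[2]
def cloud(n,d,c=None):
    K,r,t=c or cam(n); v,u=np.mgrid[0:400,0:640]; 
    P=np.stack([(u-K[0,2])/K[0,0]*d,(v-K[1,2])/K[1,1]*d,d],-1); return (P-t)@r
def save(n,im): cv2.imwrite("pics/"+n,im[:,:,::-1])
E
cat > a.py <<'E'
from h import *
s=monitor.read_state(); print({k:np.round(v,4).tolist() for k,v in s.items()}, bot.tips_ahead); print(np.round(R(s["orientation"]),3))
H={"clevis":.045,"carrier_grip":.062,"long_pin":0,"pin_middle":.005,"short_pin":0,"thick_pin":0,"bottle":0,"dish":0,"glass":0,"shuttle":0}
ims=[]
for c in ("scene","side"):
    im,d=imaging.read_camera(c); ims.append(im)
    for t,z in H.items():
        for r in nets.place_of(t,c)[:2]:
            print(c,t,round(r["confidence"],2),np.round(r["location"]).tolist(),np.round(at_z(c,r["location"],z),3))
save("scene0.png",ims[0]); save("side0.png",ims[1])
E
python3 a.py
```

```text
{'time_s': 0.0, 'joint_pos': [0.9997, 0.3812, 1.2982, -0.0, 1.4636, -0.2153], 'dq': [0.0008, 0.0013, -0.001, -0.0015, -0.0007, 0.0009], 'tau': [0.001, -43.7923, -22.4563, 0.0713, 0.0352, -0.0001], 'ee_pos': [0.1914, 0.5153, 0.2237], 'orientation': [-1.3574, -0.9422, 0.9443], 'ft_force': [-0.9378, -0.2361, -0.8933], 'wrist_torque': [0.0067, -0.0141, -0.0242], 'width': 0.0881} 0.014
[[ 0.348 -0.001 -0.937]
 [ 0.937 -0.001  0.348]
 [-0.001 -1.     0.   ]]
scene clevis 0.77 [354.0, 222.0] [ 0.526 -0.188  0.045]
scene carrier_grip 0.63 [281.0, 182.0] [0.578 0.095 0.062]
scene carrier_grip 0.4 [420.0, 245.0] [ 0.51  -0.399  0.062]
scene long_pin 0.65 [432.0, 250.0] [ 0.563 -0.429  0.   ]
scene long_pin 0.47 [422.0, 245.0] [ 0.571 -0.396  0.   ]
scene pin_middle 0.45 [433.0, 250.0] [ 0.561 -0.432  0.005]
scene short_pin 0.73 [359.0, 233.0] [ 0.532 -0.206  0.   ]
scene short_pin 0.57 [412.0, 272.0] [ 0.459 -0.401  0.   ]
scene thick_pin 0.63 [210.0, 197.0] [0.464 0.308 0.   ]
scene bottle 0.63 [336.0, 256.0] [ 0.415 -0.178  0.   ]
scene dish 0.55 [375.0, 212.0] [ 0.642 -0.217  0.   ]
scene glass 0.95 [416.0, 216.0] [ 0.68  -0.346  0.   ]
scene shuttle 0.57 [357.0, 232.0] [ 0.535 -0.199  0.   ]
side clevis 0.89 [345.0, 229.0] [ 0.521 -0.202  0.045]
side carrier_grip 0.8 [321.0, 183.0] [0.58  0.101 0.062]
side carrier_grip 0.56 [368.0, 296.0] [ 0.43  -0.486  0.062]
side long_pin 0.5 [401.0, 287.0] [ 0.556 -0.411  0.   ]
side pin_middle 0.57 [402.0, 287.0] [ 0.551 -0.42   0.005]
side short_pin 0.46 [366.0, 297.0] [ 0.469 -0.414 -0.   ]
side short_pin 0.29 [434.0, 258.0] [ 0.695 -0.342  0.   ]
side thick_pin 0.47 [267.0, 185.0] [0.452 0.313 0.   ]
side dish 0.72 [388.0, 244.0] [ 0.628 -0.239  0.   ]
side glass 0.64 [431.0, 261.0] [ 0.679 -0.351  0.   ]
side shuttle 0.82 [346.0, 247.0] [ 0.519 -0.212  0.   ]
```

View images.

View pics/scene0.png

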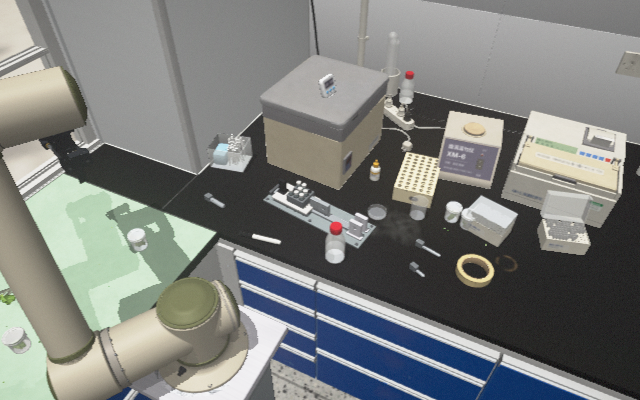

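View pics/side0.png

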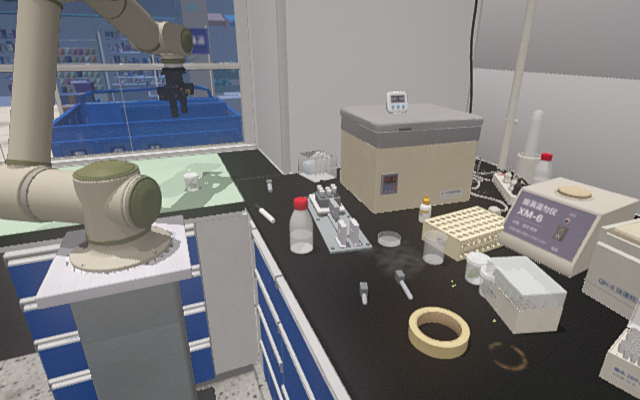

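```bash
cat > b.py <<'E'
from h import *
im,d=imaging.read_camera("scene"); P=cloud("scene",d)
m=(d>0)&(P[...,2]>.1)&(P[...,0]>.15)&(P[...,0]<.95)&(abs(P[...,1])<.5)
Q=P[m]
for y in np.arange(-.5,.5,.1):
    q=Q[(Q[:,1]>y)&(Q[:,1]<y+.1)]
    if len(q): print("y",round(y,1),"minx",q[:,0].min().round(3),"p2",np.percentile(q[:,0],2).round(3),"zmax",q[:,2].max().round(3), len(q))
for n in("scene","side"):
    if n=="side": im,d=imaging.read_camera(n); P=cloud(n,d)
    for t in ("carrier_grip","bottle","dish","glass","long_pin"):
        for r in nets.cut_out(t,n)[:1]:
            q=P[r["pixels"]&(d>0)]; print(n,t,round(r["confidence"],2),r["bbox"],np.median(q,0).round(3),q.min(0).round(3),q.max(0).round(3))
E
python3 b.py
cat > mv.py <<'E'
# usage: mv.py x y z yaw_deg : remaining shift in tool axes; yaw = world angle of tool x axis
from h import *; import sys
x,y,z=map(float,sys.argv[1:4]); s=monitor.read_state(); r=R(s["orientation"]); p=np.array(s["ee_pos"])
yaw=np.degrees(np.arctan2(r[1,0],r[0,0])); print("pos",p.round(4),"yaw",yaw.round(2),"t",round(s["time_s"],2),"F",np.round(s["ft_force"],1),"w",round(s["width"],4), "y-axis",r[:,1].round(3))
print("shift in present tool axes",(r.T@(np.array([x,y,z])-p)).round(4))
if len(sys.argv)>4: print("roll (deg about tool y)",-(((float(sys.argv[4])-yaw)+90)%180-90))
E
python3 mv.py .575 .098 .25 -10
```

```text
y -0.5 minx 0.911 p2 0.918 zmax 0.155 505
y -0.4 minx 0.903 p2 0.91 zmax 0.157 348
y -0.2 minx 0.389 p2 0.391 zmax 0.14 203
y -0.1 minx 0.666 p2 0.672 zmax 0.292 3749
y -0.0 minx 0.67 p2 0.676 zmax 0.354 2550
y 0.1 minx 0.678 p2 0.683 zmax 0.292 2341
y 0.2 minx 0.621 p2 0.689 zmax 0.291 452
y 0.3 minx 0.651 p2 0.651 zmax 0.104 8
y 0.4 minx 0.15 p2 0.164 zmax 0.603 13740
scene carrier_grip 0.7 [271.5, 178.4, 57.2, 37.7] [0.545 0.013 0.049] [ 0.511 -0.095 -0.003] [0.665 0.119 0.084]
scene bottle 0.66 [322.6, 225.5, 19.6, 37.4] [ 0.394 -0.181  0.077] [ 0.378 -0.204 -0.004] [ 0.53  -0.133  0.14 ]
scene dish 0.71 [203.6, 192.8, 25.3, 18.8] [0.445 0.284 0.015] [0.434 0.237 0.006] [0.461 0.313 0.026]
scene glass 0.79 [407.6, 196.6, 20.8, 24.2] [ 0.669 -0.344  0.043] [ 0.653 -0.368 -0.003] [ 0.734 -0.311  0.072]
scene long_pin 0.66 [415.5, 241.1, 27.7, 15.3] [ 0.554 -0.398  0.012] [ 0.541 -0.452  0.002] [ 0.568 -0.376  0.029]
side carrier_grip 0.63 [311.2, 179.4, 35.3, 38.3] [ 0.546 -0.013  0.048] [ 0.515 -0.1   -0.004] [0.653 0.251 0.077]
side bottle 0.65 [288.1, 199.9, 25.5, 56.5] [ 0.406 -0.196  0.067] [ 0.384 -0.208 -0.003] [0.514 0.153 0.134]
side dish 0.76 [379.2, 233.7, 21.1, 13.5] [ 0.642 -0.222  0.004] [ 0.607 -0.257 -0.002] [ 0.685 -0.174  0.016]
side glass 0.56 [424.9, 230.7, 22.8, 36.8] [ 0.676 -0.36   0.043] [ 0.659 -0.374  0.001] [ 0.734 -0.319  0.067]
side long_pin 0.75 [393.5, 270.3, 21.3, 27.7] [ 0.556 -0.403  0.009] [ 0.543 -0.459 -0.001] [ 0.57  -0.38   0.023]
pos [0.1916 0.5155 0.2242] yaw 69.61 t 1.7 F [ 0.1 -0.2 -0.4] w 0.0877 y-axis [-0. -0. -1.]
shift in present tool axes [-0.2578 -0.0258 -0.5049]
roll (deg about tool y) 79.61489672670177
```

Call:
{"api": "send_rows", "payload": {
  "translation": [
    [-0.017,-0.002,-0.0335],
    [-0.017,-0.002,-0.0335],
    [-0.017,-0.002,-0.0335],
    [-0.017,-0.002,-0.0335],
    [-0.017,-0.002,-0.0335]
  ],
  "roll": [0,0,0,0,0],
  "grip": [255,255,255,255,255]
}}

```text
time_s: 2.12
ee_pos: [0.3198, 0.3761, 0.2345]
orientation: [-1.357, -0.944, 0.943]
ft_force: [0.9, 0.3, -0.3]
width: 0.057
```

Call:
{"api": "send_rows", "payload": {
  "translation": [
    [-0.017,-0.002,-0.0335],
    [-0.017,-0.002,-0.0335],
    [-0.017,-0.002,-0.0335],
    [-0.017,-0.002,-0.0335],
    [-0.017,-0.002,-0.0335]
  ],
  "roll": [0,0,0,0,0],
  "grip": [255,255,255,255,255]
}}

```text
time_s: 2.53
ee_pos: [0.4474, 0.2379, 0.2445]
orientation: [-1.357, -0.943, 0.943]
ft_force: [0.4, 1.3, -0.2]
width: 0.0234
```

Call:
{"api": "send_rows", "payload": {
  "translation": [
    [-0.017,-0.002,-0.0335],
    [-0.017,-0.002,-0.0335],
    [-0.017,-0.002,-0.0335],
    [0,0,0],
    [0,0,0]
  ],
  "roll": [0,0,0,-5,-5],
  "grip": [255,255,255,255,255]
}}

```text
time_s: 2.95
ee_pos: [0.524, 0.1549, 0.2498]
orientation: [-1.289, -1.075, 1.075]
ft_force: [-0.1, 1.1, 0.1]
width: 0.0003
```

```bash
cat > c.py <<'E'
from h import *; import sys
im,d=imaging.read_camera("wrist"); save(sys.argv[1],im); c=cam("wrist")
P=cloud("wrist",d,c)
for t,z in {"carrier_grip":.077,"clevis":.045,"shuttle":0,"long_pin":0,"pin_middle":.005}.items():
    for r in nets.place_of(t,"wrist")[:2]:
        u=r["location"]; print(t,round(r["confidence"],2),np.round(u).tolist(),at_z("wrist",u,z,c).round(4))
np.save("P.npy",P)
for u,v in [(60,60),(580,60),(320,200),(60,340),(580,340)]: print(u,v,P[v,u].round(3))
E
python3 mv.py .587 .143 .065 79.4; python3 c.py w1.png
```

```text
pos [0.524  0.1549 0.2498] yaw 79.66 t 2.95 F [-0.1  1.1  0.1] w 0.0003 y-axis [-0. -0. -1.]
shift in present tool axes [-0.0004  0.1848 -0.0641]
roll (deg about tool y) 0.25558151619389946
carrier_grip 0.74 [277.0, 219.0] [0.5686 0.0932 0.077 ]
clevis 0.62 [70.0, 222.0] [ 0.5337 -0.2002  0.045 ]
clevis 0.22 [103.0, 273.0] [ 0.6176 -0.1835  0.045 ]
shuttle 0.97 [96.0, 210.0] [ 0.5315 -0.1982  0.    ]
long_pin 0.53 [93.0, 209.0] [ 0.529  -0.2013  0.    ]
60 60 [ 0.043 -0.825 -0.816]
580 60 [0.443 0.528 0.002]
320 200 [0.576 0.148 0.001]
60 340 [0.491 0.109 0.365]
580 340 [0.509 0.21  0.365]
```

View pics/w1.png

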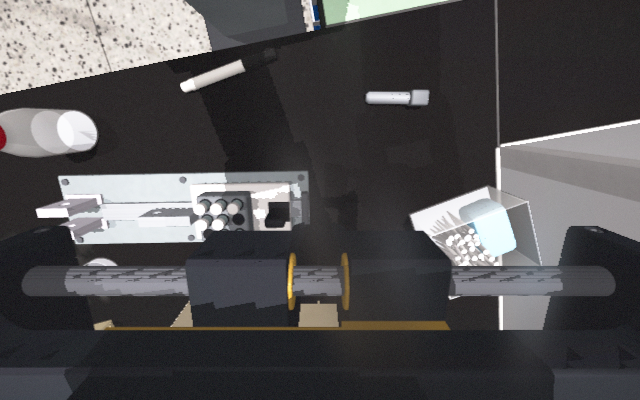

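Run:
```python
from h import *
im=cv2.imread("pics/w1.png"); g=cv2.cvtColor(im,6)
c=cam("wrist")
# upper plate edge: strongest vertical gradient per column
pts=[]
for u in list(range(80,175,5))+list(range(195,300,5)):
    col=g[160:190,u].astype(int); k=np.argmax(np.diff(col)); pts.append((u,160+k+.5))
W=np.array([at_z("wrist",p,.008,c)[:2] for p in pts])
vx,vy,x0,y0=cv2.fitLine(W.astype(np.float32),cv2.DIST_HUBER,0,.001,.001).ravel(); 
if vy<0: vx,vy=-vx,-vy
print("yaw of shuttle y",np.degrees(np.arctan2(vy,vx)),"resid",np.abs((W-[x0,y0])@[-vy,vx]).max())
ey=np.array([vx,vy]); ex=np.array([vy,-vx])
lo=g[177:240,20:100].astype(int)
for v in (185,205): 
    r=g[v,30:90].astype(int); print("left edge",v,30+np.argmax(np.diff(r)))
    r=g[v,295:320].astype(int); print("right edge",v,295+np.argmin(np.diff(r)))
for p in [(60,177),(307,172)]:
    w=at_z("wrist",p,.008,c)[:2]; print(p,w,"along",(w-[x0,y0])@ey)
print("origin from left", [x0,y0]); 
L=at_z("wrist",(60,177),.008,c)[:2];Rr=at_z("wrist",(307,172),.008,c)[:2]
print(np.linalg.norm(L-Rr)); off=np.array([x0,y0]); 
mid=((L+Rr)/2-off)@ey; cen=off+ey*mid+ex*.055-ey*.150
print("shuttle origin",cen, "handle rel", [(at_z("wrist",(278,218),.077,c)[:2]-cen)@e for e in (ex,ey)])
big=cv2.resize(im[160:255,0:320],(800,238),interpolation=cv2.INTER_CUBIC); cv2.imwrite("pics/w1c.png",big)
```

```text
yaw of shuttle y 80.5703 resid 0.020460970460310195
left edge 185 59
right edge 185 297
left edge 205 48
right edge 205 301
(60, 177) [ 0.46791659 -0.22196196] along -0.18484048128339328
(307, 172) [0.52727802 0.13844397] along 0.18042103882814878
origin from left [np.float32(0.49563274), np.float32(-0.03919273)]
0.3652618444185375
shuttle origin [ 0.52495192 -0.19835676] handle rel [np.float64(-0.006874299293413821), np.float64(0.29711678014376575)]
```

View pics/w1c.png

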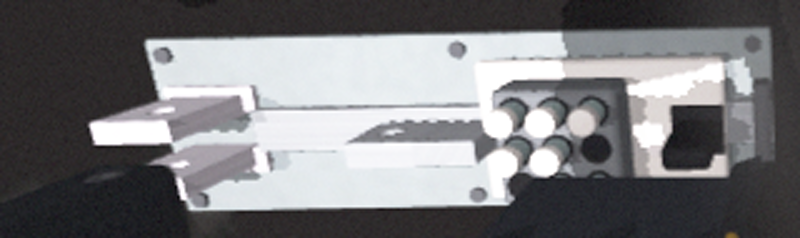

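```bash
python3 - <<'E'
from h import *
P=np.load("P.npy")
q=P[185:300,405:545].reshape(-1,3); q=q[(q[:,2]>.02)&(q[:,2]<.2)]
print(q.min(0),q.max(0)); 
for lo,hi in((.02,.06),(.06,.1),(.1,.2)):
    a=q[(q[:,2]>lo)&(q[:,2]<hi)]; print(lo,len(a), a.min(0) if len(a) else "", a.max(0) if len(a) else "")
for uv in [(276,208),(282,208),(270,208)]: print(P[uv[1],uv[0]])
E
python3 mv.py .583 .141 .056 80.5
```

```text
[0.57987594 0.27974979 0.02001018] [0.78634636 0.42320724 0.10235738]
0.02 3838 [0.58642074 0.27974979 0.02001018] [0.78634636 0.42320724 0.05999986]
0.06 4344 [0.57987594 0.27977172 0.0600108 ] [0.75709503 0.4228564  0.09998515]
0.1 24 [0.62250728 0.29441873 0.1000063 ] [0.65440757 0.33717612 0.10235738]
[0.56690363 0.08611205 0.03379317]
[0.56820855 0.09463041 0.03440545]
[0.56639618 0.07689783 0.03035122]
pos [0.5226 0.157  0.2504] yaw 79.54 t 3.25 F [ 0.4 -0.8  0.2] w 0.0006 y-axis [ 0.  0. -1.]
shift in present tool axes [-0.0048  0.1944 -0.0623]
roll (deg about tool y) -0.9647061895771571
```

Call:
{"api": "send_rows", "payload": {
  "translation": [
    [0.001,0,-0.031],
    [0,0,-0.031],
    [0,0.04,0],
    [0,0.04,0],
    [0,0.04,0]
  ],
  "roll": [-1,0,0,0,0],
  "grip": [255,255,255,255,255]
}}

```text
time_s: 3.67
ee_pos: [0.5843, 0.1473, 0.129]
orientation: [-1.284, -1.088, 1.086]
ft_force: [0.9, 0.3, -0.5]
width: 0.0007
```

Call:
{"api": "send_rows", "payload": {
  "translation": [
    [0,0.035,0],
    [0,0.02,0],
    [0,0.019,0],
    [0,0,0]
  ],
  "roll": [0,0,0,0],
  "grip": [255,255,255,255]
}}

```text
time_s: 4.0
ee_pos: [0.5821, 0.1472, 0.0527]
orientation: [-1.278, -1.082, 1.091]
ft_force: [-0.6, 0.3, 0.6]
width: 0.0003
```

```bash
python3 mv.py .583 .141 .056 80.5
python3 - <<'E'
from h import *
im,d=imaging.read_camera("side"); 
cv2.imwrite("pics/s2.png",cv2.resize(im[150:290,250:450,::-1],(800,560),interpolation=cv2.INTER_CUBIC))
E
```

```text
pos [0.5821 0.1472 0.0527] yaw 80.57 t 4.0 F [-0.6  0.3  0.6] w 0.0003 y-axis [-0.007 -0.    -1.   ]
shift in present tool axes [-0.006  -0.0033 -0.0019]
roll (deg about tool y) 0.07187679462610674
```

View pics/s2.png

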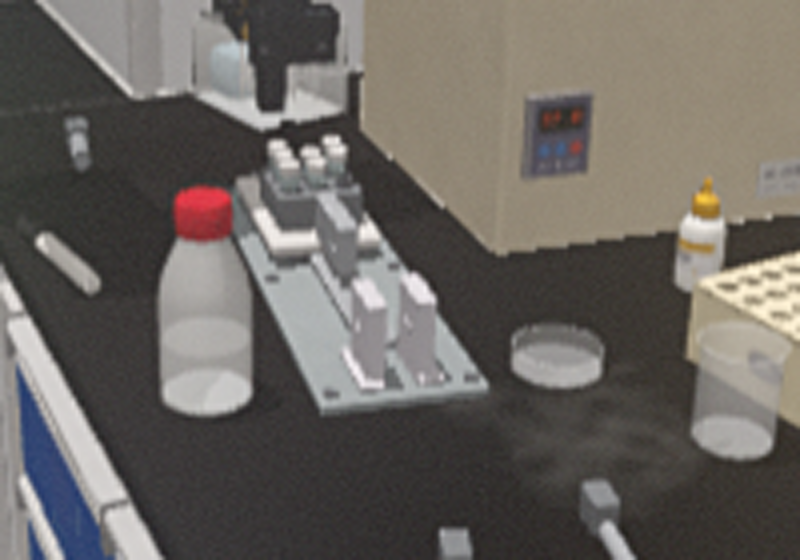

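Call:
{"api": "send_rows", "payload": {
  "translation": [
    [-0.015,0,0],
    [-0.02,0,0],
    [-0.025,0,0],
    [-0.025,0,0],
    [-0.025,0,0]
  ],
  "roll": [0,0,0,0,0],
  "grip": [255,255,255,255,255]
}}

```text
time_s: 4.47
ee_pos: [0.5669, 0.0384, 0.0584]
orientation: [-1.284, -1.091, 1.085]
ft_force: [1.9, 3.8, 0.8]
width: 0.0006
```

Call:
{"api": "send_rows", "payload": {
  "translation": [
    [-0.013,0,0],
    [-0.01,0,0],
    [-0.003,0,0],
    [0,0,0]
  ],
  "roll": [0,0,0,0],
  "grip": [255,255,255,255]
}}

```text
time_s: 4.8
ee_pos: [0.5623, 0.0126, 0.0569]
orientation: [-1.284, -1.088, 1.087]
ft_force: [0.5, -0.2, -0.6]
width: 0.0005
```

Call:
{"api": "send_rows", "payload": {
  "translation": [
    [-0.003,0,0],
    [-0.003,0,0]
  ],
  "roll": [0,0],
  "grip": [255,255]
}}

```text
time_s: 4.97
ee_pos: [0.5612, 0.0078, 0.0565]
orientation: [-1.282, -1.089, 1.088]
ft_force: [0.3, 2.6, 2.0]
width: 0.0005
```

Call:
{"api": "send_rows", "payload": {
  "translation": [
    [-0.002,0,0],
    [-0.002,0,0],
    [-0.002,0,0],
    [0,0,0]
  ],
  "roll": [0,0,0,0],
  "grip": [255,255,255,255]
}}

```text
time_s: 5.3
ee_pos: [0.56, 0.0008, 0.0562]
orientation: [-1.282, -1.088, 1.088]
ft_force: [1.4, 1.7, 0.7]
width: 0.0007
```

Call:
{"api": "send_rows", "payload": {
  "translation": [
    [-0.002,0,0],
    [-0.002,0,0],
    [0,0,0]
  ],
  "roll": [0,0,0],
  "grip": [255,255,255]
}}

```text
time_s: 5.55
ee_pos: [0.5593, -0.0033, 0.0562]
orientation: [-1.282, -1.087, 1.088]
ft_force: [1.2, 0.2, 1.3]
width: 0.0007
```

Call:
{"api": "send_rows", "payload": {
  "translation": [
    [-0.002,0,0],
    [-0.002,0,0],
    [0,0,0]
  ],
  "roll": [0,0,0],
  "grip": [255,255,255]
}}

```text
time_s: 5.8
ee_pos: [0.5586, -0.0073, 0.0562]
orientation: [-1.282, -1.087, 1.088]
ft_force: [1.5, 1.0, 1.4]
width: 0.0005
```

Call:
{"api": "send_rows", "payload": {
  "translation": [
    [-0.002,0,0],
    [-0.001,0,0],
    [0,0,0]
  ],
  "roll": [0,0,0],
  "grip": [255,255,255]
}}

```text
time_s: 6.05
ee_pos: [0.5583, -0.0085, 0.0562]
orientation: [-1.281, -1.089, 1.085]
ft_force: [4.1, 10.9, 1.0]
width: 0.0001
```

Call:
{"api": "send_rows", "payload": {
  "translation": [
    [-0.0015,0,0],
    [0,0,0]
  ],
  "roll": [0,0],
  "grip": [255,255]
}}

```text
time_s: 6.22
ee_pos: [0.5583, -0.0087, 0.0563]
orientation: [-1.279, -1.091, 1.084]
ft_force: [5.2, 17.8, 1.7]
width: 0.0004
```

Call:
{"api": "send_rows", "payload": {
  "translation": [
    [0.012,0,0],
    [0,-0.03,0],
    [0,-0.04,0],
    [0,-0.04,0],
    [0,-0.04,0]
  ],
  "roll": [0,0,0,0,0],
  "grip": [255,0,0,0,0]
}}

```text
time_s: 6.63
ee_pos: [0.559, 0.0004, 0.2077]
orientation: [-1.281, -1.086, 1.089]
ft_force: [0.6, 0.4, 0.4]
width: 0.0248
```

Call:
{"api": "send_rows", "payload": {
  "translation": [
    [-0.03,-0.025,0],
    [-0.04,-0.01,0],
    [-0.04,-0.005,0],
    [-0.04,0,0],
    [-0.04,0,0]
  ],
  "roll": [0,0,0,0,0],
  "grip": [0,0,0,0,0]
}}

```text
time_s: 7.05
ee_pos: [0.5278, -0.1888, 0.2464]
orientation: [-1.282, -1.087, 1.089]
ft_force: [0.6, -1.3, -1.2]
width: 0.0583
```

Call:
{"api": "send_rows", "payload": {
  "translation": [
    [-0.03,0,-0.025],
    [-0.03,0,-0.025],
    [-0.03,0,-0.025],
    [-0.03,0,-0.01],
    [0,0,0]
  ],
  "roll": [0,0,0,0,0],
  "grip": [0,0,0,0,0]
}}

```text
time_s: 7.47
ee_pos: [0.5927, -0.3246, 0.2436]
orientation: [-1.282, -1.082, 1.086]
ft_force: [-0.3, -0.0, 0.1]
width: 0.0879
```

```bash
python3 mv.py .583 -.4 .056 80.5; python3 c.py w2.png
```

```text
pos [ 0.5927 -0.3246  0.2436] yaw 80.34 t 7.47 F [-0.3 -0.   0.1] w 0.0879 y-axis [-0.003  0.    -1.   ]
shift in present tool axes [-0.0759  0.1876 -0.0037]
roll (deg about tool y) -0.15824571891843675
carrier_grip 0.6 [557.0, 102.0] [ 0.5524 -0.0442  0.077 ]
clevis 0.61 [410.0, 108.0] [ 0.5312 -0.1972  0.045 ]
shuttle 0.98 [398.0, 106.0] [ 0.5264 -0.1992  0.    ]
shuttle 0.34 [407.0, 107.0] [ 0.5299 -0.1862  0.    ]
long_pin 0.72 [262.0, 153.0] [ 0.558  -0.4001  0.    ]
pin_middle 0.79 [249.0, 152.0] [ 0.5538 -0.4166  0.005 ]
60 60 [ 0.393 -0.638  0.002]
580 60 [ 0.509  0.047 -0.   ]
320 200 [ 0.642 -0.328  0.001]
60 340 [ 0.56  -0.368  0.36 ]
580 340 [ 0.578 -0.267  0.359]
```

View pics/w2.png

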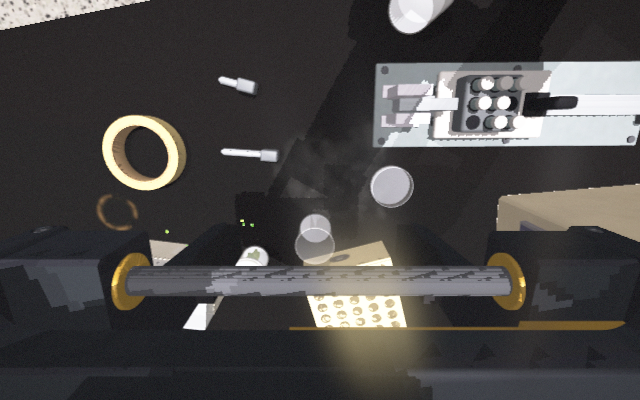

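```bash
cat > pin.py <<'E'
from h import *
c=cam("wrist"); print("cam at",(-c[1].T@c[2]).round(3), "q",np.round(monitor.read_state()["joint_pos"],2))
r=nets.cut_out("long_pin","wrist")[0]; m=r["pixels"]; print(r["confidence"],r["bbox"],m.sum())
im=cv2.imread("pics/w2.png"); 
vs,us=np.nonzero(m); W=np.array([at_z("wrist",(u,v),.008,c)[:2] for u,v in zip(us,vs)],np.float32)
(cx,cy),(w,h),a=cv2.minAreaRect(W); print("rect",cx,cy,w,h,a)
vx,vy,x0,y0=cv2.fitLine(W,cv2.DIST_L2,0,.001,.001).ravel(); e=np.array([vx,vy]); e*=-np.sign(e[1])
s=(W-[x0,y0])@e; n=(W-[x0,y0])@[-e[1],e[0]]
print("dir",e,np.degrees(np.arctan2(e[1],e[0])),"s",s.min(),s.max(),"ends",[x0,y0]+e*s.min(),[x0,y0]+e*s.max())
for k in np.arange(s.min(),s.max(),.008):
    q=(s>=k)&(s<k+.008); print(round(float(k),3),np.round([n[q].min(),n[q].max()],4),q.sum())
K,rr,t=c
for p in [monitor.read_state()["ee_pos"]]: print("tcp px",(K@(rr@np.array(p)+t)))
E
python3 pin.py; python3 -c "
import cv2; im=cv2.imread('pics/w2.png'); a=cv2.resize(im[130:180,200:300],(800,400),interpolation=2); b=cv2.resize(im[55:155,365:565][:, :],(400,200),interpolation=2); import numpy as np; b=cv2.resize(b,(400,200)); o=np.zeros((600,800,3),'uint8'); o[:400]=a; o[400:,:400]=b; cv2.imwrite('pics/w2c.png',o)"
```

```text
cam at [ 0.528 -0.308  0.408] q [-0.67  0.6   0.86 -0.    1.68 -2.08]
0.55 [223.0, 146.9, 55.3, 18.1] 522
rect 0.5599655508995056 -0.41166651248931885 0.0815533921122551 0.020034469664096832 80.60601806640625
dir [-0.23250245 -0.9725958 ] -103.444435 s -0.034719273 0.046928223 ends [ 0.56724274 -0.3715945 ] [ 0.5482595 -0.4510045]
-0.035 [-0.0089  0.0084] 67
-0.027 [-0.0099  0.0105] 82
-0.019 [-0.0095  0.0106] 72
-0.011 [-0.0061  0.0083] 53
-0.003 [-0.0054  0.0045] 35
0.005 [-0.005   0.0055] 47
0.013 [-0.0055  0.0058] 48
0.021 [-0.0052  0.0038] 35
0.029 [-0.0047  0.0044] 42
0.037 [-0.0041  0.0048] 34
0.045 [-0.0022  0.0035] 7
tcp px [54.96728856 39.64442789  0.17220705]
```

View pics/w2c.png

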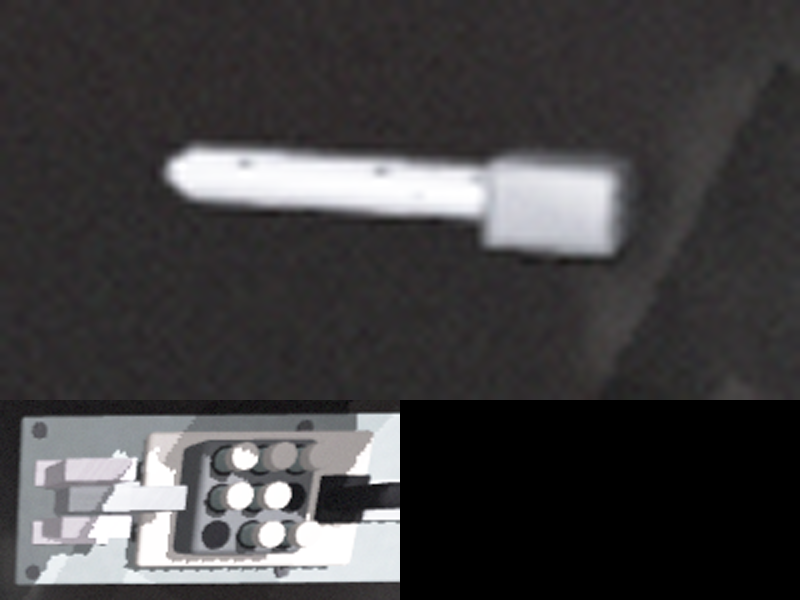

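Call:
{"api": "send_rows", "payload": {
  "translation": [
    [0.038,0.014,0.012],
    [0.038,0.014,0.013],
    [0.038,0.014,0.013],
    [0,0,0]
  ],
  "roll": [0,0,0,0],
  "grip": [0,0,0,0]
}}

```text
time_s: 8.15
ee_pos: [0.572, -0.1952, 0.203]
orientation: [-1.273, -1.09, 1.092]
ft_force: [-0.8, 0.1, -0.6]
width: 0.088
```

```bash
cat > clev.py <<'E'
from h import *; import sys
n=sys.argv[1]; s=monitor.read_state(); print(s["time_s"],np.round(s["ee_pos"],4))
im,d=imaging.read_camera("wrist"); c=cam("wrist"); save(n+".png",im); P=cloud("wrist",d,c); np.savez(n+".npz",P=P,K=c[0],r=c[1],t=c[2])
print("cam",(-c[1].T@c[2]).round(3))
for t,z in {"clevis":.045,"shuttle":0,"carrier_grip":.062}.items():
    for r in nets.place_of(t,"wrist")[:1]: print(t,round(r["confidence"],2),np.round(r["location"]).tolist(),at_z("wrist",r["location"],z,c).round(4))
z=P[...,2]; near=(abs(P[...,0]-.527)<.06)&(abs(P[...,1]+.2)<.06)
print(np.histogram(z[near&(z>.03)],bins=np.arange(.03,.09,.004)))
m=near&(z>.061)&(z<.068); vs,us=np.nonzero(m); Q=P[m][:,:2].astype(np.float32)
print(len(Q),cv2.minAreaRect(Q),Q.min(0),Q.max(0)); 
W=P[...,:2][near&(abs(z-.008)<.004)].astype(np.float32)
K,r,t=c; uv=(K@(r@np.array([.527,-.2,.05])+t)); u,v=(uv[:2]/uv[2]).astype(int); print("crop centre",u,v)
u0,v0=max(u-75,0),max(v-55,0); print("crop origin",u0,v0)
cv2.imwrite("pics/"+n+"c.png",cv2.resize(im[v0:v0+110,u0:u0+150,::-1],None,fx=5,fy=5,interpolation=2))
E
python3 clev.py w3
```

```text
8.15 [ 0.572  -0.1952  0.203 ]
cam [ 0.509 -0.189  0.366]
clevis 0.9 [307.0, 143.0] [ 0.5309 -0.2054  0.045 ]
shuttle 0.85 [309.0, 136.0] [ 0.5258 -0.2038  0.    ]
carrier_grip 0.69 [462.0, 141.0] [ 0.5537 -0.0399  0.062 ]
(array([  54,   61,   37,   45,   73,   55,  161,  206, 1217,  357,    0,
          0,    0,    0]), array([0.03 , 0.034, 0.038, 0.042, 0.046, 0.05 , 0.054, 0.058, 0.062,
       0.066, 0.07 , 0.074, 0.078, 0.082, 0.086]))
1658 ((0.5328713059425354, -0.18883240222930908), (0.07213209569454193, 0.043360304087400436), 79.22128295898438) [ 0.5058969  -0.22791988] [ 0.5545462  -0.15251653]
crop centre 310 139
crop origin 235 84
```

View pics/w3c.png

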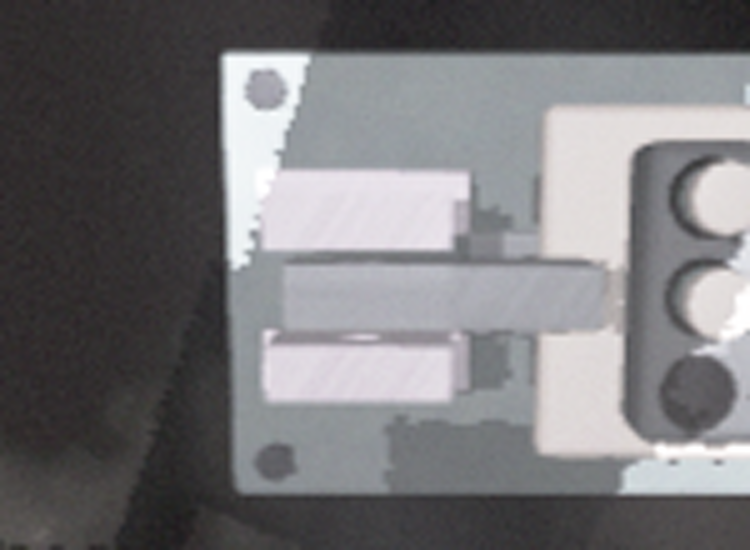

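```bash
cat > pp.py <<'E'
from h import *
f=np.load("w3.npz"); c=(f["K"],f["r"],f["t"])
q=lambda x,y,z: at_z("",(235+x/5-.4,84+y/5-.4),z,c)[:2]
A=[(262,402),(452,402),(262,250),(452,250),(262,345),(452,345)]; B=[(-22*-1,-20),(22,20),(-10,-20),(-10,20),(10,-20),(10,20)]
src=np.array(B,float)/1000; dst=np.array([q(x,y,.064) for x,y in A])
def rigid(s,d):
    a,b=s-s.mean(0),d-d.mean(0); th=np.arctan2((a[:,0]*b[:,1]-a[:,1]*b[:,0]).sum(),(a*b).sum()); r=np.array([[np.cos(th),-np.sin(th)],[np.sin(th),np.cos(th)]])
    o=d.mean(0)-r@s.mean(0); return o,np.degrees(th)+90,((s@r.T+o)-d)
o,th,e=rigid(src,dst); print("cheeks origin",o,"yaw y",th); print((e*1000).round(1))
src=np.array([(-55,-35),(55,-35)])/1000; o,th,e=rigid(src,np.array([q(222,52,.008),q(237,493,.008)])); print("plate",o,th,(e*1000).round(1))
a,b=q(230,52,.008),q(745,52,.008); print("edge yaw",np.degrees(np.arctan2(*(b-a)[::-1])))
E
python3 pp.py; python3 mv.py .556 -.388 .15 -12.5
```

```text
cheeks origin [ 0.52966636 -0.20546253] yaw y 80.60246448359989
[[-0.2  0.9]
 [-0.3 -0.6]
 [ 0.1  0. ]
 [ 0.2 -0.3]
 [ 0.1  0.5]
 [ 0.1 -0.5]]
plate [ 0.5297128  -0.20497805] 80.81876800336508 [[-0.2  0. ]
 [ 0.2 -0. ]]
edge yaw 80.79024665474114
pos [ 0.5751 -0.2034  0.206 ] yaw 80.62 t 8.35 F [-0.3 -0.4 -0.5] w 0.0887 y-axis [ 0.002 -0.001 -1.   ]
shift in present tool axes [-0.1852  0.0562 -0.0111]
roll (deg about tool y) -86.88391275727508
```

```bash
python3 clev.py w4 | head -5
cat >> pp.py <<'E'
print("--w4")
g3=cv2.imread("pics/w3.png",0); g4=cv2.imread("pics/w4.png",0)
T=g3[90:185,275:355]; r=cv2.matchTemplate(g4,T,cv2.TM_CCOEFF_NORMED); _,mx,_,l=cv2.minMaxLoc(r)
sx=lambda a,b,c_:(a-c_)/(2*(a-2*b+c_)); x,y=l
du=x+sx(r[y,x-1],r[y,x],r[y,x+1])-275; dv=y+sx(r[y-1,x],r[y,x],r[y+1,x])-90; print(mx,du,dv)
f=np.load("w4.npz"); c=(f["K"],f["r"],f["t"])
q=lambda x,y,z: at_z("",(235+x/5-.4+du,84+y/5-.4+dv),z,c)[:2]
o,th,e=rigid(np.array(B)/1000,np.array([q(x,y,.064) for x,y in A])); print("cheeks",o,th)
o,th,e=rigid(src,np.array([q(222,52,.008),q(237,493,.008)])); print("plate",o,th)
E
python3 pp.py | sed -n '/--w4/,$p'
```

```text
8.35 [ 0.5751 -0.2034  0.206 ]
cam [ 0.51  -0.193  0.366]
clevis 0.73 [312.0, 141.0] [ 0.532  -0.2042  0.045 ]
shuttle 0.74 [314.0, 136.0] [ 0.5286 -0.2022  0.    ]
carrier_grip 0.97 [470.0, 137.0] [ 0.5542 -0.0366  0.062 ]
--w4
0.9656187295913696 6.6209717 -5.0354004
cheeks [ 0.52775885 -0.2028953 ] 80.41631218114674
plate [ 0.52717613 -0.20108392] 80.8487430542701
```

Call:
{"api": "send_rows", "payload": {
  "translation": [
    [-0.035,0,-0.01],
    [-0.037,0,-0.01],
    [-0.037,0,-0.01],
    [-0.037,0,-0.01],
    [-0.03,0,-0.01]
  ],
  "roll": [0,0,0,0,0],
  "grip": [0,0,0,0,0]
}}

```text
time_s: 8.97
ee_pos: [0.5946, -0.3879, 0.2048]
orientation: [-1.283, -1.086, 1.087]
ft_force: [0.5, -0.4, 0.6]
width: 0.0884
```

Call:
{"api": "send_rows", "payload": {
  "translation": [
    [0,0,0],
    [0,0,0],
    [0,0,0],
    [0,0,0]
  ],
  "roll": [0,0,0,0],
  "grip": [0,0,0,0]
}}

```text
time_s: 9.3
ee_pos: [0.5954, -0.3835, 0.2054]
orientation: [-1.282, -1.089, 1.088]
ft_force: [-0.3, -1.0, 0.2]
width: 0.0881
```

```bash
python3 c.py w5.png | grep -v shuttle; sed -i 's/w2.png/w5.png/' pin.py; python3 pin.py; python3 mv.py .556 -.385 .2 -12.5
```

```text
clevis 0.72 [473.0, 93.0] [ 0.5297 -0.2025  0.045 ]
long_pin 0.79 [302.0, 144.0] [ 0.5561 -0.3994  0.    ]
60 60 [ 0.41  -0.67   0.001]
580 60 [ 0.517 -0.121  0.08 ]
320 200 [ 0.635 -0.388  0.001]
60 340 [ 0.564 -0.431  0.32 ]
580 340 [ 0.581 -0.329  0.32 ]
cam at [ 0.53  -0.374  0.366] q [-0.74  0.69  0.81  0.    1.65 -2.15]
0.57 [255.1, 141.8, 64.6, 16.8] 622
rect 0.5579924583435059 -0.41830381751060486 0.08024623245000839 0.017724445089697838 80.57882690429688
dir [-0.24254252 -0.97014076] -104.036644 s -0.035040136 0.045821317 ends [ 0.5655821 -0.3784547] [ 0.5459697  -0.45690167]
-0.035 [-0.0084  0.0085] 86
-0.027 [-0.0087  0.0089] 88
-0.019 [-0.0085  0.0084] 85
-0.011 [-0.0053  0.006 ] 52
-0.003 [-0.0054  0.0047] 52
0.005 [-0.0053  0.0054] 60
0.013 [-0.0046  0.0056] 50
0.021 [-0.0052  0.0048] 48
0.029 [-0.0047  0.0048] 54
0.037 [-0.004  0.005] 44
0.045 [-0.0008  0.0017] 3
tcp px [54.99927633 39.64385864  0.1723718 ]
pos [ 0.5954 -0.3841  0.2052] yaw 80.65 t 9.65 F [ 1.1  0.  -0.6] w 0.088 y-axis [ 0. -0. -1.]
shift in present tool axes [-0.0073  0.0052  0.0387]
roll (deg about tool y) -86.85406331761999
```

```bash
cat >> pin.py <<'E'
q=s>-.006; Ws=np.array([at_z("wrist",(u,v),.006,c)[:2] for u,v in zip(us[q],vs[q])],np.float32)
vx,vy,x1,y1=cv2.fitLine(Ws,cv2.DIST_L2,0,.001,.001).ravel(); e=np.array([vx,vy]); e*=-np.sign(e[1]); print("SHAFT",np.degrees(np.arctan2(e[1],e[0])),"tip",np.array([x1,y1])+e*((Ws-[x1,y1])@e).max(), "blockcentre",np.array([x1,y1])+e*(((Ws-[x1,y1])@e).max()-.070))
b=s<-.014; Wb=np.array([at_z("wrist",(u,v),.022,c)[:2] for u,v in zip(us[b],vs[b])],np.float32); print("block",cv2.minAreaRect(Wb))
E
python3 pin.py | tail -2
```

```text
SHAFT -103.66097 tip [ 0.54615057 -0.4574986 ] blockcentre [ 0.5626829 -0.3894789]
block ((0.561594545841217, -0.3882896900177002), (0.019712409004569054, 0.01702732779085636), 79.76782989501953)
```

Call:
{"api": "send_rows", "payload": {
  "translation": [
    [0,0,0.01],
    [0,0,0.01],
    [0,0,0.01],
    [0,0,0],
    [0,0,0]
  ],
  "roll": [6.7,6.7,6.7,6.7,6.7],
  "grip": [0,0,0,0,0]
}}

```text
time_s: 10.12
ee_pos: [0.5662, -0.376, 0.2054]
orientation: [-1.475, -0.638, 0.638]
ft_force: [-0.4, -0.4, -0.1]
width: 0.0877
```

Call:
{"api": "send_rows", "payload": {
  "translation": [
    [0,0,0],
    [0,0,0],
    [0,0,0],
    [0,0,0],
    [0,0,0]
  ],
  "roll": [6.7,6.7,6.7,6.7,6.7],
  "grip": [0,0,0,0,0]
}}

```text
time_s: 10.53
ee_pos: [0.5666, -0.3761, 0.205]
orientation: [-1.563, -0.182, 0.182]
ft_force: [0.6, -0.1, 0.4]
width: 0.0881
```

Call:
{"api": "send_rows", "payload": {
  "translation": [
    [0,0.03,0],
    [0,0.03,0],
    [0,0.03,0],
    [0,0,0],
    [0,0,0]
  ],
  "roll": [6.7,6.7,6.7,6.5,0],
  "grip": [0,0,0,0,0]
}}

```text
time_s: 10.95
ee_pos: [0.566, -0.3756, 0.1132]
orientation: [-1.561, 0.183, -0.179]
ft_force: [0.0, 0.4, 0.4]
width: 0.0878
```

```bash
python3 - <<'E'
from h import *; imaging.read_camera("wrist")
E
python3 mv.py .554 -.387 .022 -13;python3 -c "
from h import *
im,d=imaging.read_camera('wrist');save('w6.png',im);c=cam('wrist')
r=nets.cut_out('long_pin','wrist')[0];m=r['pixels'];print(r['confidence'],r['bbox'])
vs,us=np.nonzero(m);W=np.array([at_z('',(u,v),.015,c)[:2] for u,v in zip(us,vs)],np.float32);print(cv2.minAreaRect(W))"
```

```text
pos [ 0.5666 -0.3762  0.1149] yaw -12.86 t 11.0 F [0.8 0.5 0.3] w 0.0881 y-axis [-0.  0. -1.]
shift in present tool axes [-0.0099  0.0929 -0.0133]
roll (deg about tool y) 0.14026788861698947
0.88 [309.5, 188.8, 18.5, 76.8]
((0.5574156641960144, -0.4154786467552185), (0.07961287349462509, 0.015736129134893417), 77.56417083740234)
```

View pics/w6.png

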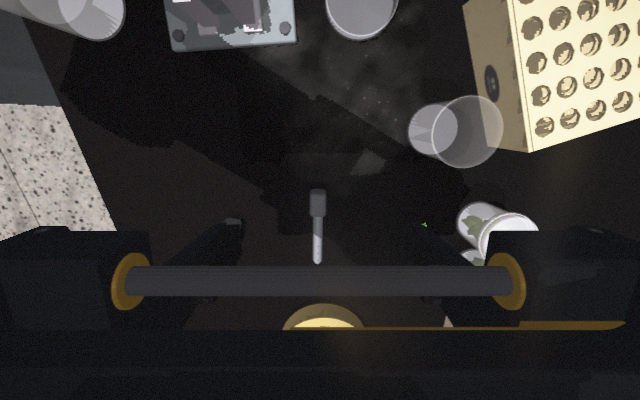

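```bash
python3 - <<'E'
from h import *
im,d=imaging.read_camera("wrist"); P=cloud("wrist",d)
s=monitor.read_state(); r=R(s["orientation"]); 
Q=P[(P[...,2]>.03)&(P[...,2]<.2)&(d>.2)]; T=(Q-np.array([.555,-.386,.022]))@r
m=(abs(T[:,2])<.045)&(abs(T[:,0])<.13); T=T[m];Q=Q[m]
for a,b in((-.13,-.05),(-.05,.05),(.05,.08),(.08,.1),(.1,.13)):
    k=(T[:,0]>a)&(T[:,0]<=b); print(a,b,k.sum(), Q[k].max(0) if k.any() else "", Q[k].min(0) if k.any() else "")
E
python3 mv.py .555 -.386 .022 -12.5
```

```text
-0.13 -0.05 0  
-0.05 0.05 0  
0.05 0.08 0  
0.08 0.1 0  
0.1 0.13 201 [ 0.69090758 -0.36586838  0.06845262] [ 0.66779049 -0.37239922  0.03114777]
pos [ 0.567  -0.3766  0.1164] yaw -12.82 t 11.15 F [-0.4  0.4 -0.1] w 0.0876 y-axis [ 0.002 -0.002 -1.   ]
shift in present tool axes [-0.0098  0.0944 -0.0117]
roll (deg about tool y) -0.31640539151416647
```

Clear. Descend in steps and grip.

Call:
{"api": "send_rows", "payload": {
  "translation": [
    [-0.01,0,-0.012],
    [0,0.03,0],
    [0,0.03,0],
    [0,0.025,0],
    [0,0,0]
  ],
  "roll": [0,0,0,0,0],
  "grip": [0,0,0,0,0]
}}

```text
time_s: 11.57
ee_pos: [0.5515, -0.3848, 0.0256]
orientation: [-1.559, 0.182, -0.172]
ft_force: [0.1, 0.8, -0.3]
width: 0.088
```

```bash
python3 mv.py .555 -.386 .022 -12.5
```

```text
pos [ 0.5515 -0.3848  0.0256] yaw -12.96 t 11.57 F [ 0.1  0.8 -0.3] w 0.088 y-axis [-0.006  0.005 -1.   ]
shift in present tool axes [ 0.0037  0.0036 -0.0004]
roll (deg about tool y) -0.4560222169865824
```

Call:
{"api": "send_rows", "payload": {
  "translation": [
    [0,0.009,0],
    [0,0,0],
    [0,0,0],
    [0,0,0],
    [0,0,0]
  ],
  "roll": [0,0,0,0,0],
  "grip": [0,0,120,170,255],
  "newtons": 15
}}

```text
time_s: 11.98
ee_pos: [0.5545, -0.3861, 0.0224]
orientation: [-1.565, 0.176, -0.179]
ft_force: [0.1, 0.2, 0.4]
width: 0.0704
```

Call:
{"api": "send_rows", "payload": {
  "translation": [
    [0,0,0],
    [0,0,0],
    [0,0,0],
    [0,0,0],
    [0,0,0]
  ],
  "roll": [0,0,0,0,0],
  "grip": [255,255,255,255,255]
}}

```text
time_s: 12.4
ee_pos: [0.5541, -0.3856, 0.0211]
orientation: [-1.564, 0.178, -0.178]
ft_force: [0.8, 0.2, 0.4]
width: 0.037
```

```bash
python3 mv.py .555 -.386 .022 -12.5
```

```text
pos [ 0.5541 -0.3856  0.0211] yaw -12.98 t 12.4 F [0.8 0.2 0.4] w 0.037 y-axis [ 0. -0. -1.]
shift in present tool axes [ 0.0009 -0.0009 -0.0002]
roll (deg about tool y) -0.48199961490865917
```

Call:
{"api": "send_rows", "payload": {
  "translation": [
    [0,0,0],
    [0,0,0],
    [0,0,0],
    [0,0,0],
    [0,0,0]
  ],
  "roll": [0,0,0,0,0],
  "grip": [255,255,255,255,255],
  "newtons": 30
}}

```text
time_s: 12.82
ee_pos: [0.5541, -0.3857, 0.021]
orientation: [-1.563, 0.178, -0.178]
ft_force: [-0.9, 0.1, 0.4]
width: 0.0034
```

Call:
{"api": "send_rows", "payload": {
  "translation": [
    [0,0,0],
    [0,-0.02,0],
    [0,-0.03,0],
    [0,-0.03,0],
    [0,-0.03,0]
  ],
  "roll": [0,0,0,0,0],
  "grip": [255,255,255,255,255],
  "newtons": 40
}}

```text
time_s: 13.23
ee_pos: [0.5539, -0.3855, 0.1323]
orientation: [-1.563, 0.178, -0.178]
ft_force: [0.8, -0.3, 0.5]
width: 0.0004
```

```bash
python3 mv.py .60 -.30 .15 -99.5; python3 -c "
from h import *
im,d=imaging.read_camera('wrist');save('w7.png',im);c=cam('wrist');z=monitor.read_state()['ee_pos'][2]-.0217
for r in nets.cut_out('long_pin','wrist')[:1]:
    m=r['pixels'];print(r['confidence'],r['bbox'])
print([ (x['confidence'],x['location']) for x in nets.place_of('long_pin','wrist')])"
```

```text
pos [ 0.5539 -0.3855  0.1323] yaw -12.99 t 13.23 F [ 0.8 -0.3  0.5] w 0.0004 y-axis [-0.  0. -1.]
shift in present tool axes [ 0.0257 -0.0177  0.0937]
roll (deg about tool y) 86.51369027581563
0.88 [318.1, 175.1, 15.9, 53.8]
[(0.69, [326.3, 195.8])]
```

Run:
```python
from h import *
s=monitor.read_state(); r=R(s["orientation"]); p=np.array(s["ee_pos"])
im,d=imaging.read_camera('wrist');save('w8.png',im);c=cam('wrist'); P=cloud("wrist",d,c)
m=nets.cut_out('long_pin','wrist')[0]['pixels']; vs,us=np.nonzero(m); print(us.min(),us.max(),vs.min(),vs.max())
W=np.array([at_z('',(u,v),.012,c)for u,v in zip(us,vs)]); print(cv2.minAreaRect(W[:,:2].astype(np.float32)))
q=(W-p)@r; print("tool frame x",q[:,0].min(),q[:,0].max(),"z",q[:,2].min(),q[:,2].max())
D=P[m]; k=d[m]>0; print("depth pts",np.median(D[k],0),np.percentile(D[k],[2,98],axis=0))
print("cam axis world",c[1][2])
im=im[120:300,200:440]; cv2.imwrite("pics/w8c.png",cv2.resize(im[:,:,::-1],None,fx=3.2,fy=3.2,interpolation=2))
```

```text
319 334 173 223
((0.5585123896598816, -0.40244409441947937), (0.054479941725730896, 0.01563301309943199), 76.98249816894531)
tool frame x -0.0010914845738195205 0.014542046042232762 z -0.04184941694143043 0.012634967307695583
depth pts [ 0.55864989 -0.3936197   0.01868423] [[ 0.54996296 -0.42949514  0.00394249]
 [ 0.56960091 -0.37680464  0.02134926]]
cam axis world [-0.05867076 -0.25138458 -0.96610741]
```

View pics/w8c.png

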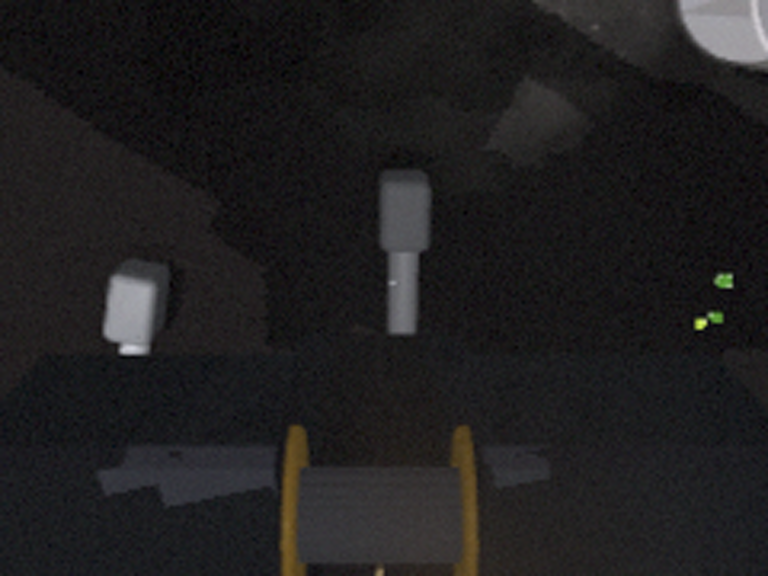

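```bash
cat > tip.py <<'E'
from h import *
print("tips",bot.tips_ahead); s=monitor.read_state(); p=np.array(s["ee_pos"]); r=R(s["orientation"]); print(p.round(4),round(s["width"],4))
for n in("side","scene"):
    im,d=imaging.read_camera(n); P=cloud(n,d); Q=P[(d>0)]; T=(Q-p)@r
    m=(abs(T[:,0])<.1)&(abs(T[:,2])<.06)&(Q[:,2]>.035); T=T[m]
    for a in np.arange(-.06,.06,.01):
        k=(T[:,1]>a)&(T[:,1]<=a+.01)
        if k.sum()>3: print(n,"y",round(a,3),k.sum(),"x",np.percentile(T[k,0],[5,50,95]).round(3),"z",np.percentile(T[k,2],[5,50,95]).round(3))
E
python3 tip.py
```

```text
tips 0.014
[ 0.5538 -0.3853  0.1301] 0.0005
side y -0.06 108 x [-0.017  0.001  0.015] z [-0.013 -0.01   0.004]
side y -0.05 86 x [-0.016 -0.003  0.014] z [-0.013 -0.01   0.004]
side y -0.04 83 x [-0.015 -0.002  0.013] z [-0.012 -0.01   0.004]
side y -0.03 79 x [-0.014 -0.002  0.013] z [-0.012 -0.01   0.002]
side y -0.02 36 x [-0.013 -0.     0.012] z [-0.012 -0.011 -0.007]
scene y -0.04 10 x [-0.006  0.003  0.013] z [-0.009 -0.009 -0.008]
scene y -0.03 7 x [-0.012  0.002  0.009] z [-0.01  -0.009 -0.008]
```

Run:
```python
from h import *
s=monitor.read_state(); p=np.array(s["ee_pos"]); r=R(s["orientation"])
for n in("side","scene"):
    im,d=imaging.read_camera(n); P=cloud(n,d); K,rr,t=cam(n); T=(P-p)@r
    m=(d>0)&(abs(T[...,0])<.03)&(abs(T[...,2])<.03)&(P[...,2]>.05); print(n,np.sort(T[m][:,1])[-12:].round(4))
    vs,us=np.nonzero(m); print("lowest rows",vs.max(),"cols at it",us[vs>=vs.max()-1])
    for y in (-.02,-.01,0,.014): q=K@(rr@(p+r[:,1]*y-r[:,2]*.009)+t); print(y,(q[:2]/q[2]).round(1))
```

```text
side [-0.0158 -0.0157 -0.0152 -0.0151 -0.0141 -0.0141 -0.0141 -0.0141 -0.0141
 -0.0138 -0.0135 -0.012 ]
lowest rows 224 cols at it [396 397 398 399 400 401 402 403 404 405 397]
-0.02 [400.8 220.2]
-0.01 [400.4 224.7]
0 [400.  229.1]
0.014 [399.4 235.2]
scene [-0.0306 -0.0278 -0.0273 -0.0262 -0.0247 -0.0244 -0.0239 -0.0223 -0.0214
 -0.0212 -0.0206 -0.02  ]
lowest rows 216 cols at it [426 426]
-0.02 [427.6 213.9]
-0.01 [427.  216.4]
0 [426.4 218.9]
0.014 [425.5 222.3]
```

Call:
{"api": "send_rows", "payload": {
  "translation": [
    [0,0,0],
    [0,0.02,0],
    [0,0.02,0],
    [0,0.02,0],
    [0,0.02,0]
  ],
  "roll": [0,0,0,0,0],
  "grip": [0,0,0,0,0]
}}

```text
time_s: 14.1
ee_pos: [0.554, -0.3855, 0.0498]
orientation: [-1.563, 0.178, -0.178]
ft_force: [0.1, -0.4, -0.3]
width: 0.0314
```

Call:
{"api": "send_rows", "payload": {
  "translation": [
    [0,0,0],
    [0,0,0],
    [0,0,0],
    [0,0.015,0],
    [0,0.01,0]
  ],
  "roll": [0,0,0,0,0],
  "grip": [0,0,0,0,0]
}}

```text
time_s: 14.52
ee_pos: [0.5547, -0.3862, 0.0271]
orientation: [-1.565, 0.176, -0.18]
ft_force: [0.9, 0.4, 0.1]
width: 0.0648
```

```bash
python3 mv.py .555 -.386 -.004 -13
python3 - <<'E'
from h import *
s=monitor.read_state(); p=np.array(s["ee_pos"]); r=R(s["orientation"])
im,d=imaging.read_camera("side"); P=cloud("side",d); T=(P-p)@r
m=(d>0)&(abs(T[...,0])<.07)&(abs(T[...,2])<.03)&(abs(T[...,0])>.03)&(P[...,2]>.006)&(T[...,1]>-.05); print(np.sort(P[m][:,2])[:8].round(4), T[m][:,0].min(),T[m][:,0].max())
E
```

```text
pos [ 0.5547 -0.3862  0.0271] yaw -12.98 t 14.52 F [0.9 0.4 0.1] w 0.0648 y-axis [ 0.002 -0.002 -1.   ]
shift in present tool axes [0.0002 0.0311 0.0003]
roll (deg about tool y) 0.01503803073637755
[0.0403 0.0406 0.0409 0.0411 0.0412 0.0415 0.0416 0.042 ] -0.04883940555821333 0.04971047532270171
```

Call:
{"api": "send_rows", "payload": {
  "translation": [
    [0,0.008,0],
    [0,0.008,0],
    [0,0.007,0],
    [0,0.005,0],
    [0,0,0]
  ],
  "roll": [0,0,0,0,0],
  "grip": [0,0,0,0,0]
}}

```text
time_s: 14.98
ee_pos: [0.5537, -0.3853, -0.0033]
orientation: [-1.562, 0.179, -0.177]
ft_force: [-0.3, -0.2, -0.1]
width: 0.0879
```

Run:
```python
from h import *
s=monitor.read_state(); p=np.array(s["ee_pos"]); r=R(s["orientation"]); print(p.round(4),np.round(s["ft_force"],1))
im,d=imaging.read_camera("side"); P=cloud("side",d); T=(P-p)@r
m=(d>0)&(abs(T[...,0])<.07)&(abs(T[...,2])<.03)&(abs(T[...,0])>.03)&(P[...,2]>.006)&(T[...,1]>-.06); print(np.sort(P[m][:,2])[:8].round(4), T[m][:,0].min(),T[m][:,0].max())
```

```text
[ 0.5537 -0.3853 -0.0033] [-0.3 -0.2 -0.1]
[0.0093 0.0096 0.0098 0.01   0.0108 0.011  0.0112 0.0112] -0.06958236496097872 0.061765619544506246
```

Call:
{"api": "send_rows", "payload": {
  "translation": [
    [0,0.002,0],
    [0,0,0],
    [0,0,0],
    [0,0,0],
    [0,0,0]
  ],
  "roll": [0,0,0,0,0],
  "grip": [150,255,255,255,255],
  "newtons": 15
}}

```text
time_s: 15.45
ee_pos: [0.5542, -0.3857, -0.0037]
orientation: [-1.564, 0.178, -0.178]
ft_force: [-0.4, 0.3, 0.5]
width: 0.057
```

Call:
{"api": "send_rows", "payload": {
  "translation": [
    [0,0,0],
    [0,0,0],
    [0,0,0],
    [0,0,0],
    [0,0,0]
  ],
  "roll": [0,0,0,0,0],
  "grip": [255,255,255,255,255]
}}

```text
time_s: 15.87
ee_pos: [0.5542, -0.3857, -0.0039]
orientation: [-1.564, 0.178, -0.178]
ft_force: [0.9, 0.3, 0.6]
width: 0.0237
```

Call:
{"api": "send_rows", "payload": {
  "translation": [
    [0,0,0],
    [0,0,0],
    [0,0,0],
    [0,0,0],
    [0,0,0]
  ],
  "roll": [0,0,0,0,0],
  "grip": [255,255,255,255,255],
  "newtons": 45
}}

```text
time_s: 16.28
ee_pos: [0.5542, -0.3856, -0.004]
orientation: [-1.563, 0.178, -0.178]
ft_force: [0.2, 0.3, 1.0]
width: 0.0156
```

```bash
python3 mv.py .555 -.386 -.004 -13
```

```text
pos [ 0.5542 -0.3856 -0.004 ] yaw -12.99 t 16.28 F [0.2 0.3 1. ] w 0.0156 y-axis [ 0.  0. -1.]
shift in present tool axes [ 0.0009  0.     -0.0002]
roll (deg about tool y) 0.013778238064048764
```

Call:
{"api": "send_rows", "payload": {
  "translation": [
    [0,-0.02,0],
    [0,-0.03,0],
    [0,-0.035,0],
    [0,-0.035,0],
    [0,-0.03,0]
  ],
  "roll": [0,0,0,0,0],
  "grip": [255,255,255,255,255]
}}

```text
time_s: 16.7
ee_pos: [0.554, -0.3856, 0.1483]
orientation: [-1.564, 0.178, -0.178]
ft_force: [-0.3, 0.2, -1.0]
width: 0.0153
```

Call:
{"api": "send_rows", "payload": {
  "translation": [
    [0,0,0],
    [0,0,0],
    [0,0,0],
    [0,0,0],
    [0,0,0]
  ],
  "roll": [5,6.5,6.5,6.5,6.5],
  "grip": [255,255,255,255,255]
}}

```text
time_s: 17.12
ee_pos: [0.5539, -0.3855, 0.1457]
orientation: [-1.485, 0.605, -0.604]
ft_force: [-0.3, -0.2, -0.2]
width: 0.0154
```

Call:
{"api": "send_rows", "payload": {
  "translation": [
    [0,0,0],
    [0,0,0],
    [0,0,0],
    [0,0,0],
    [0,0,0]
  ],
  "roll": [6.5,6.5,6.5,6.5,6.5],
  "grip": [255,255,255,255,255]
}}

```text
time_s: 17.53
ee_pos: [0.5539, -0.3855, 0.1456]
orientation: [-1.309, 1.039, -1.037]
ft_force: [-0.6, -0.4, -0.5]
width: 0.016
```

Call:
{"api": "send_rows", "payload": {
  "translation": [
    [0,0,0],
    [0,0,0],
    [0,0,0],
    [0,0,0],
    [0,0,0]
  ],
  "roll": [6.5,6.5,6.5,3.5,0],
  "grip": [255,255,255,255,255]
}}

```text
time_s: 17.95
ee_pos: [0.5539, -0.3856, 0.1457]
orientation: [-1.125, 1.332, -1.331]
ft_force: [-0.9, -1.2, -0.3]
width: 0.0155
```

```bash
python3 mv.py .636 -.2208 .146 -99.4
```

```text
pos [ 0.5539 -0.3856  0.1457] yaw -99.61 t 17.95 F [-0.9 -1.2 -0.3] w 0.0155 y-axis [-0.001  0.    -1.   ]
shift in present tool axes [-0.1762 -0.0003  0.0534]
roll (deg about tool y) -0.2104700966715285
```

Call:
{"api": "send_rows", "payload": {
  "translation": [
    [-0.025,0,0.012],
    [-0.038,0,0.012],
    [-0.038,0,0.012],
    [-0.038,0,0.01],
    [-0.035,0,0.01]
  ],
  "roll": [0,0,0,0,0],
  "grip": [255,255,255,255,255]
}}

```text
time_s: 18.37
ee_pos: [0.6385, -0.2212, 0.1459]
orientation: [-1.128, 1.329, -1.328]
ft_force: [-0.0, -1.0, -0.4]
width: 0.0154
```

Call:
{"api": "send_rows", "payload": {
  "translation": [
    [0,0,0],
    [0,0,0],
    [0,0,0],
    [0,0,0]
  ],
  "roll": [0,0,0,0],
  "grip": [255,255,255,255]
}}

```text
time_s: 18.7
ee_pos: [0.6375, -0.2246, 0.1459]
orientation: [-1.126, 1.331, -1.331]
ft_force: [-0.2, 0.1, -0.3]
width: 0.0151
```

```bash
python3 mv.py .636 -.2208 .036 -99.4
python3 - <<'E'
from h import *
s=monitor.read_state(); p=np.array(s["ee_pos"]); r=R(s["orientation"])
O=np.array([.5277,-.2028,0]); th=np.radians(80.6-90); S=np.array([[np.cos(th),-np.sin(th),0],[np.sin(th),np.cos(th),0],[0,0,1]])
panel=[]
for n in("side","scene","wrist"):
    im,d=imaging.read_camera(n); c=cam(n); K,rr,t=c
    pr=lambda w:(lambda q:(q[:2]/q[2]))(K@(rr@np.array(w)+t))
    pin=[p+r@np.array([0,-.004-.005,-k]) for k in (.012,.070)]   # axis at table z .005 when TCP -.004
    cl=[O+S@np.array(v) for v in [(.022,0,.045),(.022,-.02,.064),(.022,.02,.064),(-.022,-.02,.064),(-.022,.02,.064)]]
    print(n,"pin",[pr(w).round(1).tolist() for w in pin],"clevis",[pr(w).round(1).tolist() for w in cl])
    for k in("long_pin","clevis","pin_middle"):
        print("  ",k,[(round(x["confidence"],2),np.round(x["location"],1).tolist()) for x in nets.place_of(k,n)[:2]])
    big=im[:,:,::-1].copy()
    sc=4 if n!="wrist" else 2
    u,v=pr(cl[0]).astype(int); 
    w,h=(100,75) if sc==4 else (200,150)
    u0,v0=max(0,min(640-w,u-w//2+10)),max(0,min(400-h,v-h//2)); print("crop",u0,v0)
    b=cv2.resize(big[v0:v0+h,u0:u0+w],(400,300),interpolation=2)
    f=400/w
    for q in [pr(w_) for w_ in pin+cl]: cv2.drawMarker(b,tuple(int(a) for a in ((q-[u0,v0]+.5)*f)),(0,255,0) ,cv2.MARKER_CROSS,8,1)
    panel.append(b)
o=np.vstack([np.hstack(panel[:2]),np.hstack([panel[2],panel[2]*0])]); cv2.imwrite("pics/p9.png",o)
E
```

```text
pos [ 0.6375 -0.2246  0.1459] yaw -99.53 t 18.7 F [-0.2  0.1 -0.3] w 0.0151 y-axis [-0. -0. -1.]
shift in present tool axes [-0.0035  0.1099 -0.002 ]
roll (deg about tool y) -0.12628131199596737
side pin [[387.8, 185.7], [365.5, 187.5]] clevis [[355.7, 228.2], [358.4, 224.8], [353.6, 218.1], [341.2, 226.6], [337.0, 219.8]]
   long_pin [(0.62, [376.2, 187.9]), (0.45, [387.4, 187.2])]
   clevis [(0.86, [346.3, 227.7])]
   pin_middle [(0.58, [376.8, 187.1])]
crop 315 191
scene pin [[379.2, 179.4], [369.4, 189.9]] clevis [[362.3, 219.5], [368.4, 217.8], [357.1, 212.4], [360.9, 226.4], [349.5, 220.9]]
   long_pin [(0.39, [378.9, 179.8])]
   clevis [(0.65, [355.5, 224.3])]
   pin_middle [(0.54, [374.1, 184.6])]
crop 322 182
wrist pin [[319.3, 252.9], [319.3, 333.9]] clevis [[315.5, 271.8], [335.6, 282.0], [295.1, 282.1], [335.0, 319.8], [296.1, 319.9]]
   long_pin [(0.9, [319.3, 254.8])]
   clevis [(0.78, [316.1, 294.3])]
   pin_middle [(0.61, [322.2, 292.6]), (0.27, [317.7, 176.8])]
crop 225 196
```

View pics/p9.png

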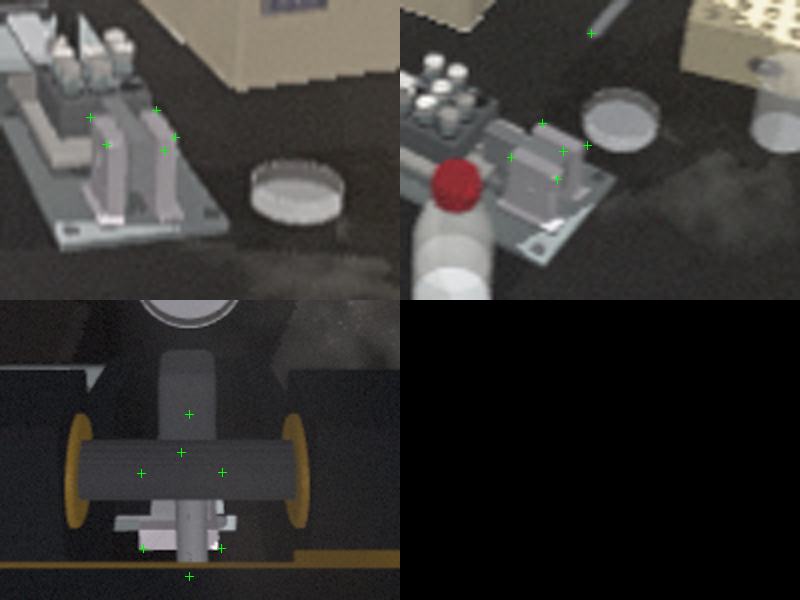

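Run:
```python
from h import *
im,d=imaging.read_camera("wrist"); save("w10.png",im); g=im.mean(2); c=cam("wrist"); print(c[0].round(1).tolist())
for v in (300,304,308,312,314,316,318,320,322): print(v,g[v,282:346].astype(int).tolist())
```

```text
[[278.1, 0.0, 318.1], [0.0, 278.1, 193.3], [0.0, 0.0, 1.0]]
300 [22, 23, 31, 29, 32, 28, 26, 29, 30, 24, 27, 33, 28, 27, 26, 33, 33, 32, 86, 131, 129, 132, 132, 129, 130, 128, 130, 130, 130, 129, 114, 89, 98, 108, 114, 118, 120, 123, 128, 125, 126, 124, 121, 113, 110, 103, 106, 118, 114, 104, 108, 145, 179, 180, 145, 44, 48, 42, 47, 39, 43, 46, 45, 42]
304 [40, 93, 127, 131, 129, 132, 130, 131, 129, 127, 128, 130, 133, 136, 137, 135, 136, 139, 138, 136, 138, 137, 135, 135, 137, 137, 137, 135, 135, 135, 119, 86, 101, 107, 116, 118, 123, 126, 127, 126, 127, 125, 125, 116, 110, 106, 108, 123, 116, 100, 103, 103, 103, 104, 95, 91, 137, 179, 179, 177, 165, 117, 44, 48]
308 [83, 116, 112, 116, 115, 121, 117, 115, 115, 119, 117, 119, 115, 113, 109, 108, 106, 113, 107, 114, 107, 109, 108, 107, 106, 103, 105, 107, 106, 107, 99, 90, 98, 109, 115, 118, 121, 125, 127, 127, 127, 125, 121, 118, 110, 101, 97, 103, 106, 102, 102, 103, 111, 110, 105, 114, 154, 181, 178, 178, 156, 92, 47, 40]
312 [20, 21, 22, 17, 24, 22, 19, 18, 16, 29, 23, 23, 88, 149, 175, 179, 176, 176, 173, 172, 173, 174, 174, 173
[... 967 characters left out ...]
, 123, 125, 131, 128, 126, 125, 120, 114, 109, 118, 149, 162, 174, 224, 240, 170, 38, 43, 43, 47, 39, 47, 46, 41, 48, 46, 46]
320 [22, 19, 25, 20, 19, 15, 21, 22, 18, 23, 23, 17, 61, 124, 161, 160, 164, 161, 159, 160, 159, 160, 161, 162, 161, 158, 158, 159, 163, 161, 151, 124, 102, 107, 113, 121, 115, 104, 113, 131, 130, 124, 123, 123, 115, 106, 114, 142, 149, 199, 240, 219, 117, 43, 42, 44, 43, 47, 41, 41, 45, 44, 43, 44]
322 [21, 24, 19, 24, 19, 25, 18, 14, 17, 22, 15, 26, 22, 17, 22, 24, 16, 31, 27, 20, 23, 24, 25, 21, 25, 28, 16, 17, 26, 27, 31, 62, 95, 105, 113, 120, 123, 124, 123, 128, 129, 125, 123, 123, 112, 104, 86, 40, 29, 33, 35, 37, 40, 41, 42, 47, 46, 43, 41, 43, 45, 45, 43, 44]
```

Call:
{"api": "send_rows", "payload": {
  "translation": [
    [-0.0053,0.02,0],
    [0,0.025,0],
    [0,0.025,0],
    [0,0.025,0],
    [0,0.015,0]
  ],
  "roll": [0,0,0,0,0],
  "grip": [255,255,255,255,255]
}}

```text
time_s: 19.77
ee_pos: [0.638, -0.2174, 0.0333]
orientation: [-1.128, 1.333, -1.328]
ft_force: [-0.7, 0.3, -0.5]
width: 0.0157
```

Call:
{"api": "send_rows", "payload": {
  "translation": [
    [0,0,0],
    [0,0,0],
    [0,0,0],
    [0,0,0]
  ],
  "roll": [0,0,0,0],
  "grip": [255,255,255,255]
}}

```text
time_s: 20.1
ee_pos: [0.6396, -0.2184, 0.0377]
orientation: [-1.125, 1.327, -1.332]
ft_force: [0.2, 0.6, -1.3]
width: 0.0155
```

```bash
python3 mv.py .6368 -.2194 .036 -99.4
python3 - <<'E'
from h import *
s=monitor.read_state(); p=np.array(s["ee_pos"]); r=R(s["orientation"])
O=np.array([.5277,-.2028,0]); th=np.radians(80.6-90); S=np.array([[np.cos(th),-np.sin(th),0],[np.sin(th),np.cos(th),0],[0,0,1]])
panel=[]
for n in("side","scene"):
    im,d=imaging.read_camera(n); K,rr,t=cam(n)
    pr=lambda w:(lambda q:(q[:2]/q[2]))(K@(rr@np.array(w)+t))
    q=[pr(p+r@np.array([.0013,-.009,-.07]))]+[pr(O+S@np.array(v)) for v in [(.022,0,.045),(.022,-.02,.064),(.022,.02,.064),(-.022,-.02,.064)]]
    u,v=q[1].astype(int); u0,v0=u-30,v-30; b=cv2.resize(im[v0:v0+60,u0:u0+66,::-1],None,fx=6,fy=6,interpolation=2); panel.append(b)
    for a in q: b[tuple(int(x) for x in ((a-[u0,v0]+.5)*6))[::-1]]=(0,255,0); cv2.circle(b,tuple(int(x) for x in ((a-[u0,v0]+.5)*6)),2,(0,255,0),1)
cv2.imwrite("pics/p11.png",np.hstack(panel))
E
```

```text
pos [ 0.6396 -0.2184  0.0377] yaw -99.48 t 20.1 F [ 0.2  0.6 -1.3] w 0.0155 y-axis [ 0.003 -0.001 -1.   ]
shift in present tool axes [ 0.0015  0.0017 -0.0026]
roll (deg about tool y) -0.07970216542823039
```

Call:
{"api": "send_rows", "payload": {
  "translation": [
    [0,0,-0.005],
    [0,0,-0.007],
    [0,0,-0.004],
    [0,0,0],
    [0,0,0]
  ],
  "roll": [0,0,0,0,0],
  "grip": [255,255,255,255,255]
}}

```text
time_s: 20.62
ee_pos: [0.6229, -0.2154, 0.0362]
orientation: [-1.126, 1.33, -1.33]
ft_force: [-0.5, -0.4, -0.9]
width: 0.0157
```

Call:
{"api": "send_rows", "payload": {
  "translation": [
    [0,0,-0.002],
    [0,0,-0.002],
    [0,0,-0.002],
    [0,0,0]
  ],
  "roll": [0,0,0,0],
  "grip": [255,255,255,255]
}}

```text
time_s: 20.95
ee_pos: [0.6169, -0.2143, 0.036]
orientation: [-1.126, 1.33, -1.33]
ft_force: [1.2, 0.3, -1.2]
width: 0.0152
```

```bash
cat > rel.py <<'E'
from h import *
s=monitor.read_state(); p=np.array(s["ee_pos"])-[.5277,-.2028,0]; th=np.radians(80.6); ex=np.array([np.sin(th),-np.cos(th)]); ey=np.array([np.cos(th),np.sin(th)])
print("TCP shuttle x %.4f y %.4f z %.4f"%(p[:2]@ex,p[:2]@ey,p[2]),"tip x %.4f"%(p[:2]@ex-.07),"F shuttle",np.round([np.array(s["ft_force"])[:2]@ex,np.array(s["ft_force"])[:2]@ey,s["ft_force"][2]],1),"M",np.round(s["wrist_torque"],2),"w",round(s["width"],4),round(s["time_s"],2))
E
python3 rel.py
```

```text
TCP shuttle x 0.0898 y 0.0032 z 0.0360 tip x 0.0198 F shuttle [ 1.1  0.5 -1.2] M [-0.04  0.13 -0.01] w 0.0152 20.95
```

Call:
{"api": "send_rows", "payload": {
  "translation": [
    [0,0,-0.002],
    [0,0,-0.002],
    [0,0,-0.002],
    [0,0,0]
  ],
  "roll": [0,0,0,0],
  "grip": [255,255,255,255]
}}

```text
time_s: 21.28
ee_pos: [0.6109, -0.2133, 0.036]
orientation: [-1.126, 1.33, -1.33]
ft_force: [0.0, -0.5, -1.1]
width: 0.0155
```

```bash
python3 rel.py
```

```text
TCP shuttle x 0.0838 y 0.0032 z 0.0360 tip x 0.0138 F shuttle [ 0.1 -0.4 -1.1] M [-0.05  0.07 -0.04] w 0.0155 21.28
```

Call:
{"api": "send_rows", "payload": {
  "translation": [
    [0,0,-0.003],
    [0,0,-0.003],
    [0,0,-0.003],
    [0,0,0]
  ],
  "roll": [0,0,0,0],
  "grip": [255,255,255,255]
}}

```text
time_s: 21.62
ee_pos: [0.6018, -0.2118, 0.036]
orientation: [-1.126, 1.331, -1.33]
ft_force: [0.7, -0.4, -0.8]
width: 0.0156
```

```bash
python3 rel.py
```

```text
TCP shuttle x 0.0746 y 0.0032 z 0.0360 tip x 0.0046 F shuttle [ 0.8 -0.3 -0.8] M [ 0.07  0.1  -0.01] w 0.0156 21.62
```

Call:
{"api": "send_rows", "payload": {
  "translation": [
    [0,0,-0.003],
    [0,0,-0.003],
    [0,0,-0.003],
    [0,0,0]
  ],
  "roll": [0,0,0,0],
  "grip": [255,255,255,255]
}}

```text
time_s: 21.95
ee_pos: [0.593, -0.2103, 0.036]
orientation: [-1.126, 1.331, -1.33]
ft_force: [-0.1, 0.6, -0.9]
width: 0.0155
```

Call:
{"api": "send_rows", "payload": {
  "translation": [
    [0,0,-0.003],
    [0,0,-0.003],
    [0,0,-0.003],
    [0,0,0]
  ],
  "roll": [0,0,0,0],
  "grip": [255,255,255,255]
}}

```text
time_s: 22.28
ee_pos: [0.5841, -0.2088, 0.036]
orientation: [-1.126, 1.331, -1.33]
ft_force: [0.3, -0.0, -1.2]
width: 0.0152
```

```bash
python3 rel.py
```

```text
TCP shuttle x 0.0566 y 0.0033 z 0.0360 tip x -0.0134 F shuttle [ 0.3  0.  -1.2] M [0.03 0.17 0.02] w 0.0152 22.28
```

Call:
{"api": "send_rows", "payload": {
  "translation": [
    [0,0,-0.004],
    [0,0,-0.004],
    [0,0,-0.004],
    [0,0,-0.004],
    [0,0,0]
  ],
  "roll": [0,0,0,0,0],
  "grip": [255,255,255,255,255]
}}

```text
time_s: 22.7
ee_pos: [0.5681, -0.2061, 0.0361]
orientation: [-1.126, 1.331, -1.33]
ft_force: [-0.0, -0.9, -1.3]
width: 0.0153
```

Call:
{"api": "send_rows", "payload": {
  "translation": [
    [0,0,-0.002],
    [0,0,-0.002],
    [0,0,0]
  ],
  "roll": [0,0,0],
  "grip": [255,255,255]
}}

```text
time_s: 22.95
ee_pos: [0.5658, -0.206, 0.0363]
orientation: [-1.124, 1.328, -1.332]
ft_force: [4.2, -0.8, -1.5]
width: 0.0155
```

```bash
python3 rel.py
```

```text
TCP shuttle x 0.0381 y 0.0031 z 0.0363 tip x -0.0319 F shuttle [ 4.3 -0.1 -1.5] M [-0.07 -0.55 -0.04] w 0.0155 22.95
```

Call:
{"api": "send_rows", "payload": {
  "translation": [
    [0,0,-0.002],
    [0,0,-0.001],
    [0,0,0]
  ],
  "roll": [0,0,0],
  "grip": [255,255,255]
}}

```text
time_s: 23.2
ee_pos: [0.5658, -0.2061, 0.0365]
orientation: [-1.12, 1.322, -1.337]
ft_force: [17.9, -1.2, -9.0]
width: 0.0156
```

```bash
python3 rel.py
python3 - <<'E'
from h import *
O=np.array([.5277,-.2028,0]); th=np.radians(80.6-90); S=np.array([[np.cos(th),-np.sin(th),0],[np.sin(th),np.cos(th),0],[0,0,1]])
for n in("side","scene"):
    im,d=imaging.read_camera(n); save("f_%s.png"%n,im); P=(cloud(n,d)-O)@S
    m=(d>0)&(P[...,0]<-.024)&(P[...,0]>-.06)&(abs(P[...,1])<.015)&(abs(P[...,2]-.045)<.01); q=P[m]; print(n,"shaft pts beyond far cheek",len(q), q.mean(0).round(4) if len(q) else "", q[:,0].min() if len(q) else "")
E
```

```text
TCP shuttle x 0.0381 y 0.0030 z 0.0365 tip x -0.0319 F shuttle [17.9  1.7 -9. ] M [-0.14 -2.85 -0.06] w 0.0156 23.2
side shaft pts beyond far cheek 15 [-0.0292 -0.0022  0.0448] -0.0339541552996087
scene shaft pts beyond far cheek 26 [-0.028  -0.0002  0.0456] -0.0372576768702742
```

Call:
{"api": "send_rows", "payload": {
  "translation": [
    [0,0,0.003],
    [0,0,0],
    [0,0,0],
    [0,0,0],
    [0,0,0]
  ],
  "roll": [0,0,0,0,0],
  "grip": [255,255,180,120,100]
}}

```text
time_s: 23.72
ee_pos: [0.5644, -0.2056, 0.036]
orientation: [-1.127, 1.331, -1.329]
ft_force: [-0.4, -0.3, 0.2]
width: 0.0337
```

Call:
{"api": "send_rows", "payload": {
  "translation": [
    [0,0,0],
    [0,0,0],
    [0,-0.02,0],
    [0,-0.03,0.01],
    [0,-0.03,0.01]
  ],
  "roll": [0,0,0,0,0],
  "grip": [100,100,100,100,100]
}}

```text
time_s: 24.13
ee_pos: [0.5841, -0.2087, 0.1166]
orientation: [-1.127, 1.333, -1.329]
ft_force: [-0.3, -1.1, -0.7]
width: 0.0532
```

Call:
{"api": "send_rows", "payload": {
  "translation": [
    [0,-0.02,0.02],
    [0,0,0.02],
    [0,0,0],
    [0,0,0],
    [0,0,0]
  ],
  "roll": [0,0,0,0,0],
  "grip": [100,100,100,100,100]
}}

```text
time_s: 24.55
ee_pos: [0.6232, -0.2152, 0.1351]
orientation: [-1.127, 1.332, -1.328]
ft_force: [0.1, -0.7, 0.4]
width: 0.0532
```

```bash
python3 rel.py
cat > fin.py <<'E'
from h import *; import sys
O=np.array([.5277,-.2028,0]); th=np.radians(80.6-90); S=np.array([[np.cos(th),-np.sin(th),0],[np.sin(th),np.cos(th),0],[0,0,1]])
panel=[]
for n in("side","scene"):
    im,d=imaging.read_camera(n); c=cam(n); P=(cloud(n,d,c)-O)@S
    m=(d>0)&(P[...,0]<-.024)&(P[...,0]>-.06)&(abs(P[...,1])<.015)&(abs(P[...,2]-.045)<.01); q=P[m]; print(n,"beyond far cheek",len(q), q.mean(0).round(4) if len(q) else "", q[:,0].min() if len(q) else "")
    m=(d>0)&(P[...,0]>.024)&(P[...,0]<.08)&(abs(P[...,1])<.02)&(P[...,2]>.035)&(P[...,2]<.075); q=P[m]; print(n,"block",len(q), np.percentile(q,[3,50,97],axis=0).round(4).tolist() if len(q) else "")
    for t,z in (("pin_middle",.045),("clevis",.045),("carrier_grip",.062),("bottle",0),("dish",0),("glass",0)):
        print("  ",t,[(round(x["confidence"],2),((at_z(n,x["location"],z,c)-O)@S).round(3).tolist()) for x in nets.place_of(t,n)[:1]])
    K,rr,t=c; q=K@(rr@(O+[0,0,.045])+t); u,v=(q[:2]/q[2]).astype(int); panel.append(cv2.resize(im[v-35:v+40,u-45:u+55,::-1],(400,300),interpolation=2))
cv2.imwrite("pics/"+sys.argv[1],np.hstack(panel))
E
python3 fin.py fin.png
```

```text
TCP shuttle x 0.0962 y 0.0033 z 0.1351 tip x 0.0262 F shuttle [ 0.2 -0.6  0.4] M [0.06 0.17 0.01] w 0.0532 24.55
side beyond far cheek 15 [-0.0295 -0.0032  0.0444] -0.03512496867045481
side block 75 [[0.0276, -0.0091, 0.0382], [0.0361, -0.0065, 0.0524], [0.0462, 0.0037, 0.06]]
   pin_middle [(0.48, [-0.005, 0.003, 0.045])]
   clevis [(0.59, [-0.0, 0.003, 0.045])]
   carrier_grip [(0.73, [-0.001, 0.19, 0.062])]
   bottle [(0.62, [-0.119, -0.0, 0.0])]
   dish [(0.53, [0.108, -0.013, 0.0])]
   glass [(0.94, [0.176, -0.121, 0.0])]
scene beyond far cheek 22 [-0.0291  0.0004  0.0479] -0.03585549742734773
scene block 25 [[0.0266, -0.0059, 0.0529], [0.0338, 0.0007, 0.0603], [0.045, 0.0075, 0.0641]]
   pin_middle [(0.57, [-0.003, 0.001, 0.045])]
   clevis [(0.66, [0.005, 0.012, 0.045])]
   carrier_grip [(0.92, [-0.008, 0.171, 0.062])]
   bottle [(0.63, [-0.121, 0.004, 0.0])]
   dish [(0.63, [0.125, -0.008, 0.0])]
   glass [(0.67, [0.168, -0.111, 0.0])]
```

View pics/fin.png

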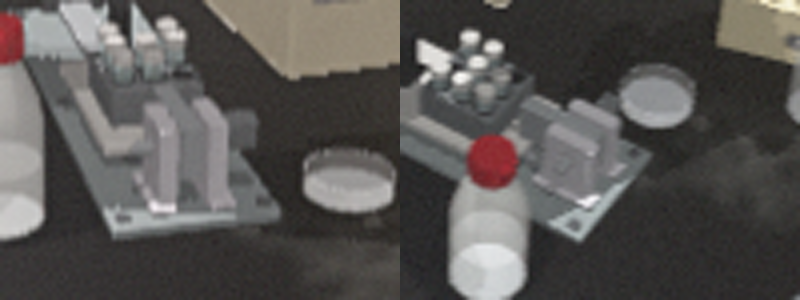

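```bash
python3 -c "
from bench import bot
print(bot.job_done())"
```

```text
the job is handed in; nothing more can be done
None
```

I slid the carrier home, pushed the long pin through both cheeks and the tongue from the dish side, let go and handed the job in at about 25 s of robot time. No verdict is reported, so what follows rests on my own checks.

**Carrier:** I pushed the handle with the closed fingers until the wrist force rose to about 18 N with no further travel.

**Pin:**
- The insertion met almost no force until contact, then rose to 18 N.
- Depth points put the tip 35–36 mm past the clevis middle, against 36 mm when fully seated. The back of the block is at 45–46 mm, against 46 mm.
- The last picture shows the block against the cheek, with the gripper clear. The bottle and dish are standing, and the network puts the beaker where it was.

**What failed or disagreed:**
- The first grasp closed on air. The fingertips sat about 12 mm behind the reported tool point instead of 14 mm ahead of it, so I measured the offset with the side camera and gripped lower.
- The block met the cheek about 4 mm sooner than my estimate of the clevis position. I accepted it because the depth points agreed on the seating.
- At the end the side camera's network put the handle at 190 mm and the scene camera's at 171 mm, against 168 mm when home. I took the 190 mm as a network error, because the pin passes through the tongue's 13 mm hole, which holds the carrier within about 3 mm of home.

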